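Rinse the paint scrapers and hang them on the drying rail

ROBOT

A 6-joint arm with a two-finger parallel gripper is mounted at the origin on a cart in front of the work surface, level with it; the furniture and walls round the work are solid. World frame = base frame: x ahead of the robot, y to its left, z up, the work surface at z = 0. Lengths are in m, angles in rad, forces in N, time in s.
With the tool pointing down it reaches from about 0.3 to 0.85 m from the base axis. Payload 4.2 kg.
Tool frame: the origin (TCP) lies midway between the tips of the shut fingers; the grasp point (between the pads) lies tcp_to_grasp behind it (tcp_to_grasp is the distance from the TCP to the grasp point, in m); z points along the fingers, y is the direction in which the jaws open and shut (so a half turn about z gives the same grasp; the last joint's range is limited). The gripper opens to 91 mm and grips with 3 to 60 N. Pads are 32 mm wide; open, the fingers measure 118 mm over their backs; the gripper's body (76 mm by 178 mm) begins 60 mm behind the grasp point.
Start: joints at [-1.211, 0.32, 1.565, -0, 1.257, -0.02], TCP at [0.213, -0.534, 0.214] pointing down, gripper open.
Joint ranges: [-3.11, 3.11], [-0.84, 2.01], [0.21, 2.61], [-1.34, 4.49], [0.05, 2.63], [-2.56, 2.56]. Speed limits (rad/s): [2.57, 2.57, 3.14, 3.14, 3.14, 3.14].

INTERFACE

Orientations are given as a rotation vector (axis times angle).
In Python, from station import state, get_image, calibration, hand_in, tcp_to_grasp gives the robot as it stands.
- The arm moves only by the tool move_arm, never from a script. Its argument "motion" is a list of rows, each an object with "xyz": the shift along the tool's x, y, z in units of 30 mm (1.0 is 30 mm), a list of three; "angular": the turn, a rotation vector about the tool's x, y, z in units of 6 degrees (1.0 is 6 degrees), a list of three. In form: [{"xyz": [x, y, z], "angular": [rx, ry, rz]}, ...]. A call has exactly 8 rows; each row is the pose to reach, as a shift and turn from the pose commanded when the call began, along the tool's axes at that moment; what a row does not reach only later rows make up. A row lasts 1/8 s, in which the tool goes at most 62.5 mm and 10.7 degrees, less where a joint would pass 70% of its speed; a pose out of reach is approached as far as the arm can. A call with a gripper value outside its range is refused whole. "claw" is the finger opening in mm, from 0 to 91.2, set as the call begins (left out, the last holds). The fingers move at their own pace and stop on an object; "force" is the grip in N (left out, the last holds). Time passes only in rows, so rows that repeat a pose let the fingers close, or fill a call up. It gives the time, the measured TCP pose, the force and the opening at its end, in the units of the state.
- state(): the state, without advancing time (a new reading comes with each control period).
- get_image(name): name is "scene" or "top" or "wrist"; returns the picture (480x640x3 uint8, red, green, blue); there is no depth.
- calibration(name): a dict with "vertical_fov" (degrees; the focal length in pixels is half the picture's height over the tangent of half this angle, whatever the lens; pixels are square), "cx", "cy" (the principal point, pixels), "dist" ([k1, k2, p1, p2, k3] as OpenCV has them; the pictures are not rectified), "world_from_camera" (4x4, takes a point from camera to world coordinates). Camera axes: x right, y up, looking along -z (the intrinsics and any distortion apply to the point x, -y, -z); pixel columns grow to the right and rows downward; lengths in m; the calibration is good to about 2 mm. A picture is of the moment at which its call begins: read the wrist's pose just before it. calibration takes no time and is no camera call; for the wrist camera it gives the pose at the moment of the call.
- hand_in(): hands the job in, once; it reports no verdict.
The state is a dict: "t": time; "joint_pos": joint angles; "qd": joint speeds; "tau": joint torques, N m; "position": TCP position; "eef_rot": TCP orientation; "contact_force": force on the tool from outside, world axes, zero at the start; "torque": the same for the moment, N m; "opening": finger opening in m.
Only numpy, scipy, OpenCV 4.12 (cv2) and the standard library are available. Lean on these libraries where they do the work, as an engineer would, in place of code of your own. Each camera call takes 0.05 s, during which the arm holds its last target.

TASK

Rinse the paint scrapers that stand in the slotted wooden block and hang them up to dry, one after another from the widest to the narrowest: dip the rubber blade of each well into the tub of water for a moment, then slide the side gap of the open ring in its handle onto the rod of the drying rail and lower it so that it hangs upright by the ring, anywhere along the rod. Do not tip the tub over, and leave the two bottles and the small black box where they stand.

Things in the scene. Friction and masses are not known exactly. Their poses are not given: they have to be found in the camera images.
- scraper_80: paint scraper, maybe absent (three or four are there): blade 80 mm wide along x, 14 thick along y; 90 g, 190 tall, upright, blade down. Origin: middle of the blade's lower edge, z up the handle. Heights in mm: rubber blade 0-34, aluminium clamp 32-48 (16 thick), wooden neck 46-92 (24 wide), open steel ring 90-138 (44 wide, 14 thick), wooden grip 138-190
- scraper_80_seat (a point): where the rod's centre lies when scraper_80 hangs by its ring: 123 mm above its origin. Ring hollow: 26 mm wide along x, heights 100-128, upper corners sloped. Gap on its +x side, open at heights 100-118, lip above it. Slide it on level towards its +x with the rod's centre 14 mm below this point, then lower it 14 mm onto the rod
- scraper_80_grip (a point): middle of the wooden grip of scraper_80 (24 mm along x, 14 along y, 52 tall), 166 mm above its origin; axes as the scraper
- scraper_65: paint scraper, maybe absent (three or four are there): blade 65 mm wide along x, 14 thick along y; 90 g, 190 tall, upright, blade down. Origin: middle of the blade's lower edge, z up the handle. Heights in mm: rubber blade 0-34, aluminium clamp 32-48 (16 thick), wooden neck 46-92 (24 wide), open steel ring 90-138 (44 wide, 14 thick), wooden grip 138-190
- scraper_65_seat (a point): where the rod's centre lies when scraper_65 hangs by its ring: 123 mm above its origin. Ring hollow: 26 mm wide along x, heights 100-128, upper corners sloped. Gap on its +x side, open at heights 100-118, lip above it. Slide it on level towards its +x with the rod's centre 14 mm below this point, then lower it 14 mm onto the rod
- scraper_65_grip (a point): middle of the wooden grip of scraper_65 (24 mm along x, 14 along y, 52 tall), 166 mm above its origin; axes as the scraper
- scraper_50: paint scraper, maybe absent (three or four are there): blade 50 mm wide along x, 14 thick along y; 90 g, 190 tall, upright, blade down. Origin: middle of the blade's lower edge, z up the handle. Heights in mm: rubber blade 0-34, aluminium clamp 32-48 (16 thick), wooden neck 46-92 (24 wide), open steel ring 90-138 (44 wide, 14 thick), wooden grip 138-190
- scraper_50_seat (a point): where the rod's centre lies when scraper_50 hangs by its ring: 123 mm above its origin. Ring hollow: 26 mm wide along x, heights 100-128, upper corners sloped. Gap on its +x side, open at heights 100-118, lip above it. Slide it on level towards its +x with the rod's centre 14 mm below this point, then lower it 14 mm onto the rod
- scraper_50_grip (a point): middle of the wooden grip of scraper_50 (24 mm along x, 14 along y, 52 tall), 166 mm above its origin; axes as the scraper
- scraper_35: paint scraper, maybe absent (three or four are there): blade 35 mm wide along x, 14 thick along y; 90 g, 190 tall, upright, blade down. Origin: middle of the blade's lower edge, z up the handle. Heights in mm: rubber blade 0-34, aluminium clamp 32-48 (16 thick), wooden neck 46-92 (24 wide), open steel ring 90-138 (44 wide, 14 thick), wooden grip 138-190
- scraper_35_seat (a point): where the rod's centre lies when scraper_35 hangs by its ring: 123 mm above its origin. Ring hollow: 26 mm wide along x, heights 100-128, upper corners sloped. Gap on its +x side, open at heights 100-118, lip above it. Slide it on level towards its +x with the rod's centre 14 mm below this point, then lower it 14 mm onto the rod
- scraper_35_grip (a point): middle of the wooden grip of scraper_35 (24 mm along x, 14 along y, 52 tall), 166 mm above its origin; axes as the scraper
- block: fixed wooden block 110 x 210 x 28 mm (x, y, z) with four slots at y = -75, -25, 25, 75 mm, each 86 mm (x) by 20 mm (y), floor 8 mm above the desk; a scraper stands in each or all but one, any size in any slot, ring gaps to the block's +x (away from the robot). Origin: centre of its underside on the desk
- rail: fixed drying rail: level steel rod 10 mm thick along its y, axis 210 mm above the desk, on two wooden posts (14 mm square, at y = -116 and +116 mm, up to the rod); nothing above it. +x points away from the robot: scrapers are slid on from the robot's side towards +x. Origin: on the desk under the middle of the rod
- rod_mid (a point): middle of the rod, on its axis; axes as the rail
- tub: clear open plastic tub of rinsing water, loose, 0.7 kg, 110 (x) by 173 (y) by 68 mm high, its long side roughly away from the robot; clear space inside about 74 by 128 mm, floor about 11 mm up. A blade edge less than 36 mm above the tub's underside is well in the water. Origin: centre of its underside
- bottle_a: bystander: medium bottle, loose, 47 mm across, 95 tall; origin centre of underside
- bottle_b: bystander: medium bottle, loose, 47 mm across, 95 tall; origin centre of underside
- lidded_box: bystander: small black lidded box, loose, 74 x 88 x 44 mm; origin centre of underside
There are look-alikes about, which are no part of the job. What is shaped like the scraper_35 but green or yellow is not meant.

How it is judged:
On the way, in this order (a step that is already met when the one before it is completed fails the run):
1. the blade of the 80 mm scraper is dipped into the water of the tub (x of scraper_80 in the frame of tub between -0.045 and 0.045 m and y of scraper_80 in the frame of tub between -0.075 and 0.075 m and z of scraper_80 in the frame of tub between 0 and 0.036 m and angle between scraper_80's own z axis and vertical below 0.35 rad), for 0.2 s.
2. the 80 mm scraper hangs on the rod by its open ring, let go (x of scraper_80_seat in the frame of rail between -0.008 and 0.008 m and z of scraper_80_seat in the frame of rail between 0.203 and 0.217 m and y of scraper_80_seat in the frame of rail between -0.109 and 0.109 m and angle between scraper_80's own z axis and vertical below 0.25 rad and contact force between scraper_80 and the fingers below 0.1 N), for 0.3 s.
3. the blade of the 65 mm scraper is dipped into the water of the tub (x of scraper_65 in the frame of tub between -0.045 and 0.045 m and y of scraper_65 in the frame of tub between -0.075 and 0.075 m and z of scraper_65 in the frame of tub between 0 and 0.036 m and angle between scraper_65's own z axis and vertical below 0.35 rad), for 0.2 s.
4. the 65 mm scraper hangs on the rod by its open ring, let go (x of scraper_65_seat in the frame of rail between -0.008 and 0.008 m and z of scraper_65_seat in the frame of rail between 0.203 and 0.217 m and y of scraper_65_seat in the frame of rail between -0.109 and 0.109 m and angle between scraper_65's own z axis and vertical below 0.25 rad and contact force between scraper_65 and the fingers below 0.1 N), for 0.3 s.
5. the blade of the 50 mm scraper is dipped into the water of the tub (x of scraper_50 in the frame of tub between -0.045 and 0.045 m and y of scraper_50 in the frame of tub between -0.075 and 0.075 m and z of scraper_50 in the frame of tub between 0 and 0.036 m and angle between scraper_50's own z axis and vertical below 0.35 rad), for 0.2 s.
6. the 50 mm scraper hangs on the rod by its open ring, let go (x of scraper_50_seat in the frame of rail between -0.008 and 0.008 m and z of scraper_50_seat in the frame of rail between 0.203 and 0.217 m and y of scraper_50_seat in the frame of rail between -0.109 and 0.109 m and angle between scraper_50's own z axis and vertical below 0.25 rad and contact force between scraper_50 and the fingers below 0.1 N), for 0.3 s.
7. the blade of the 35 mm scraper is dipped into the water of the tub (x of scraper_35 in the frame of tub between -0.045 and 0.045 m and y of scraper_35 in the frame of tub between -0.075 and 0.075 m and z of scraper_35 in the frame of tub between 0 and 0.036 m and angle between scraper_35's own z axis and vertical below 0.35 rad), for 0.2 s.
8. the 35 mm scraper hangs on the rod by its open ring, let go (x of scraper_35_seat in the frame of rail between -0.008 and 0.008 m and z of scraper_35_seat in the frame of rail between 0.203 and 0.217 m and y of scraper_35_seat in the frame of rail between -0.109 and 0.109 m and angle between scraper_35's own z axis and vertical below 0.25 rad and contact force between scraper_35 and the fingers below 0.1 N), for 0.3 s.
At the end, for the whole second after the job is handed in: every scraper that is present hangs at rest and let go on the rod between the posts: its ring seat within 8 mm of the rod's axis horizontally and 7 mm in height, upright within 0.25 rad; the tub stands upright (all of step 2 and all of step 4 and all of step 6 and all of step 8 and linear speed of each of scraper_80, scraper_65, scraper_50, scraper_35 below 0.05 m/s and angle between tub's own z axis and vertical below 0.2 rad); the robot touches nothing.
It fails at once if the tub is tipped by more than 0.5 rad (angle between tub's own z axis and vertical above 0.5 rad).
It fails at once if a bottle or the small black box is moved more than 30 mm (distance of any of bottle_a, bottle_b, lidded_box from where it was at the start of the episode above 0.03 m).
Of scraper_80, scraper_65, scraper_50, scraper_35 only 3 to 4 are there at a start; the rules pass over those that are not, and their reading is None.
At some moment in a run one of tub may be knocked a few centimetres aside while the robot is not near it.
It also fails if it takes over 210 s, if anything falls off the work surface, if the arm or the gripper's body presses on something with over 40 N, if the wrist force passes 120 N, or if a joint passes its speed limit or range.

## Working session

There is one attempt and no reset: what is moved stays moved. The work goes in short steps, Python scripts to look and compute and a tool call to move; the robot and the scene stay as the last step left them, time stands still between calls to the robot, and variables do not carry over. Pictures are saved under pics/ and viewed, and the job is handed in when it is done.

Besides the shell and the picture viewer there is one more tool, called as a command line: name --argument value ..., lists and objects as JSON in quotes. move_arm: Moves the arm, as the interface text tells. Its arguments: {"type":"object","properties":{"motion":{"type":"array"},"claw":{"type":"number"},"force":{"type":"number"}},"required":["motion"]}

```bash
ls -la; mkdir -p pics; python3 - <<'E'
from station import *
import cv2,numpy as np
print(state()); print(tcp_to_grasp)
for n in ["scene","top","wrist"]:
    print(n,calibration(n))
    cv2.imwrite(f"pics/{n}0.png",cv2.cvtColor(get_image(n),cv2.COLOR_RGB2BGR))
E
```

```text
total 12
drwxr-xr-x  3 agent agent 4096 Dec  7 15:18 .
drwxr-xr-x 23 root  root  4096 Dec  7 15:18 ..
drwxr-xr-x  2 agent agent 4096 Dec  7 15:18 pics
{'t': 0.0, 'joint_pos': array([-1.21099913e+00,  3.20261022e-01,  1.56565488e+00, -2.97202966e-05,
        1.25737831e+00, -2.00124356e-02]), 'qd': array([-7.27382694e-04,  1.83395971e-04, -1.58150029e-03,  2.01121145e-05,
       -1.10314519e-03, -3.55202264e-04]), 'tau': array([-2.33221239e-03, -4.12462413e+01, -2.31971616e+01,  7.26694940e-02,
        4.57408628e-02, -1.34859092e-04]), 'position': array([ 0.21298936, -0.53356738,  0.21314738]), 'eef_rot': array([-3.08346877e+00, -5.92722560e-01,  4.95403522e-04]), 'contact_force': array([-0.88037466,  1.09148096, -0.10450467]), 'torque': array([ 0.03108871,  0.032481  , -0.04475192]), 'opening': 0.09125604345890129}
0.0188
scene {'vertical_fov': 47.411567092493996, 'cx': 317.5966492368167, 'cy': 248.4244678116741, 'dist': array([-0.10163431,  0.        ,  0.        ,  0.        ,  0.        ]), 'world_from_camera': array([[-0.71374344,  0.41202436, -0.56639759, -0.13987584],
       [
[... 344 characters left out ...]
 'world_from_camera': array([[-0.02904989,  0.98979786, -0.13948583,  0.37695948],
       [-0.99955043, -0.02980062, -0.00329615,  0.07420582],
       [-0.00741928,  0.13932737,  0.99021858,  1.23986228],
       [ 0.        ,  0.        ,  0.        ,  1.        ]])}
wrist {'vertical_fov': 64.24480247081526, 'cx': 319.01364947663194, 'cy': 241.65697000636277, 'dist': array([-0.012799,  0.      ,  0.      ,  0.      ,  0.      ]), 'world_from_camera': array([[ 0.37029651,  0.89284343,  0.25634176,  0.28522294],
       [-0.92891283,  0.35627533,  0.10093982, -0.50460851],
       [-0.00120479, -0.27549681,  0.96130123,  0.38387439],
       [ 0.        ,  0.        ,  0.        ,  1.        ]])}
```

View pics/scene0.png

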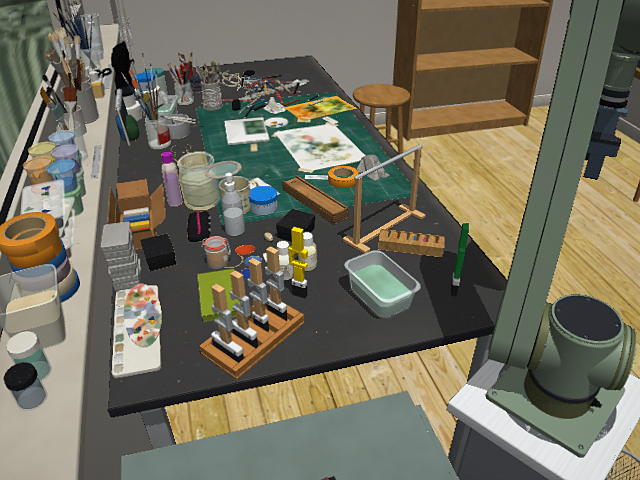

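View pics/top0.png

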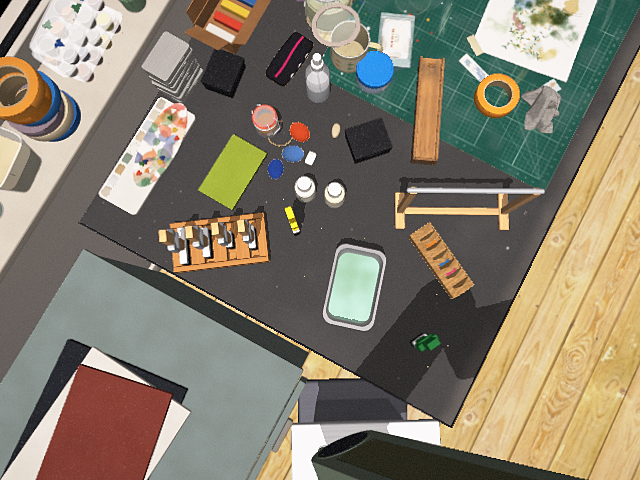

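View pics/wrist0.png

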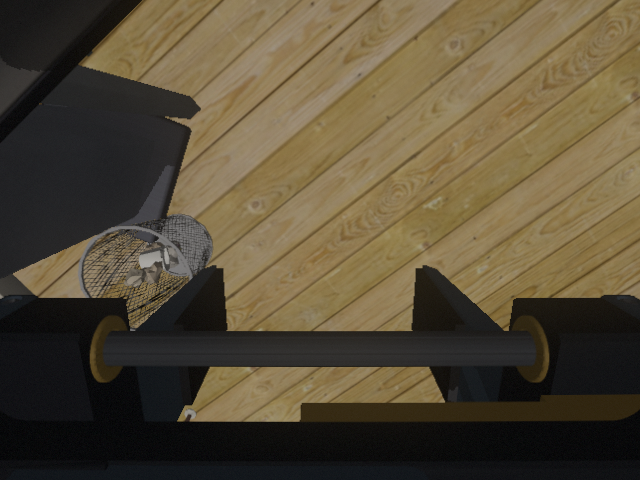

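The scene view shows four scrapers in the block (around 250,310), the tub (382,282) and the rail (380,200). The top view shows the block at (220,240), the tub at (355,287) and the rod running (410,190)-(543,190). The yellow (293,218) and green (427,342) ones are look-alikes. I'll zoom in next.

```bash
cat > h.py <<'E'
from station import *
import cv2,numpy as np
def K(c):
    f=240/np.tan(np.radians(c["vertical_fov"])/2)
    return np.array([[f,0,c["cx"]],[0,f,c["cy"]],[0,0,1]])
def ray(c,uv):
    p=cv2.undistortPoints(np.array(uv,float).reshape(-1,1,2),K(c),np.array(c["dist"])).reshape(-1,2)
    d=np.c_[p[:,0],-p[:,1],-np.ones(len(p))]
    T=c["world_from_camera"]; return T[:3,3],d@T[:3,:3].T
def onz(c,uv,z):
    o,d=ray(c,uv); return o+d*((z-o[2])/d[:,2])[:,None]
def proj(c,P):
    T=np.linalg.inv(c["world_from_camera"]); q=np.atleast_2d(P)@T[:3,:3].T+T[:3,3]
    q=q*[1,-1,-1]
    return cv2.projectPoints(q,np.zeros(3),np.zeros(3),K(c),np.array(c["dist"]))[0].reshape(-1,2)
def tri(c1,u1,c2,u2):
    o1,d1=ray(c1,[u1]);o2,d2=ray(c2,[u2]);d1=d1[0]/np.linalg.norm(d1);d2=d2[0]/np.linalg.norm(d2)
    s=np.linalg.lstsq(np.c_[d1,-d2],o2-o1,rcond=None)[0]
    a=o1+s[0]*d1;b=o2+s[1]*d2;return (a+b)/2,np.linalg.norm(a-b)
def crop(n,name,x0,y0,x1,y1,s):
    im=cv2.imread(f"pics/{n}.png")[y0:y1,x0:x1]
    cv2.imwrite(f"pics/{name}.png",cv2.resize(im,None,fx=s,fy=s,interpolation=cv2.INTER_CUBIC))
def snap(n,name):
    c=calibration(n); im=get_image(n); cv2.imwrite(f"pics/{name}.png",cv2.cvtColor(im,cv2.COLOR_RGB2BGR)); return c
E
python3 - <<'E'
from h import *
crop("top0","t_block",150,200,290,280,5)
crop("top0","t_tub",310,170,560,340,3.2)
crop("scene0","s_block",190,240,330,380,4)
crop("scene0","s_rail",330,130,480,330,3)
E
```

```text
(no output)
```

View pics/t_block.png

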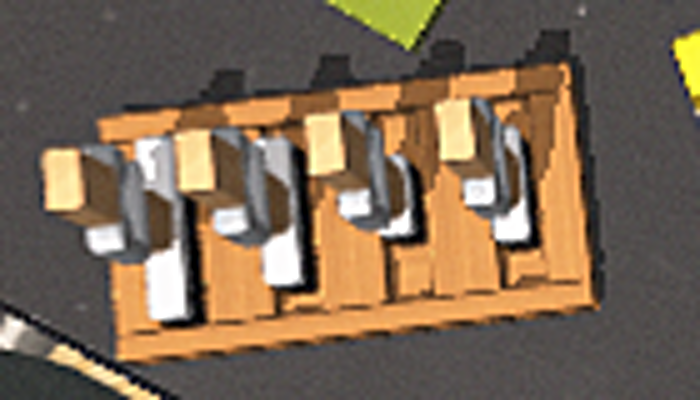

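View pics/t_tub.png

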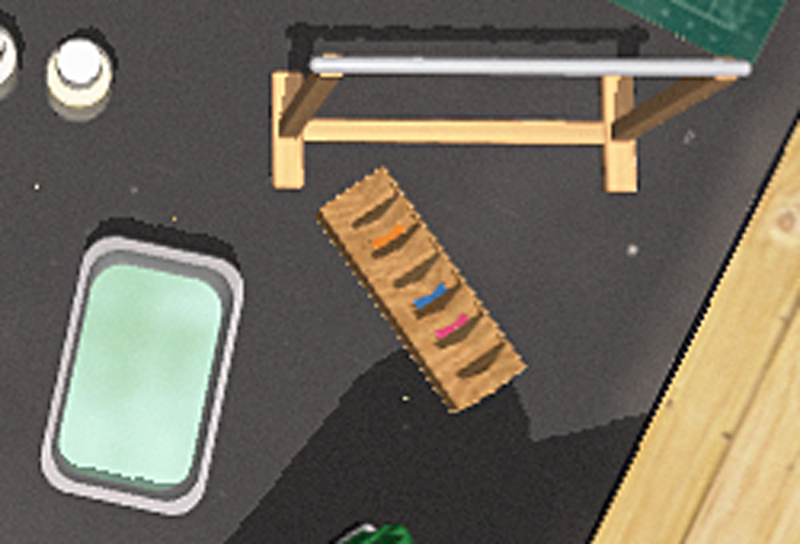

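View pics/s_block.png

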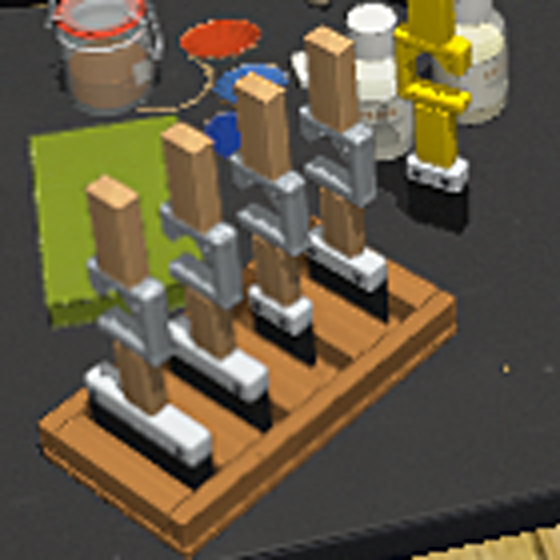

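View pics/s_rail.png

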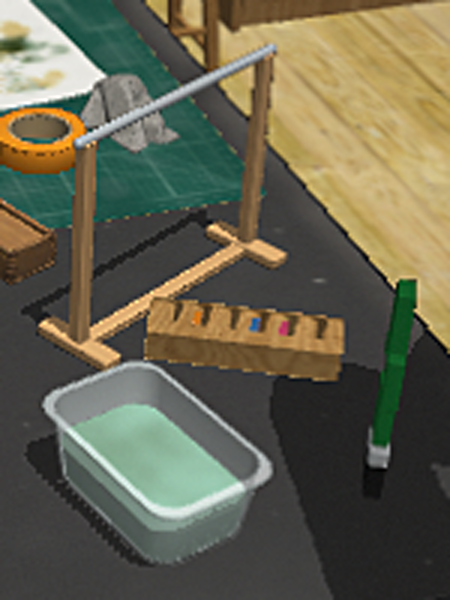

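```bash
python3 - <<'E'
from h import *
c=calibration("top"); cs=calibration("scene")
T=lambda l,x0,y0,s:[(x0+(x+.5)/s-.5,y0+(y+.5)/s-.5) for x,y in l]
np.set_printoptions(precision=4,suppress=True)
b=onz(c,T([(100,118),(570,65),(597,303),(118,358)],150,200,5),.028)
print("block",b,b.mean(0)); 
for i in range(4): print(np.linalg.norm(b[i]-b[(i+1)%4]), np.degrees(np.arctan2(*(b[(i+1)%4]-b[i])[1::-1])))
im=cv2.imread("pics/top0.png")
# grip tops
hsv=cv2.cvtColor(im,cv2.COLOR_BGR2HSV)
m=cv2.inRange(im,(90,150,200),(190,230,255)); m[:, :150]=0;m[:200]=0;m[262:]=0;m[:,275:]=0
n,l,st,ce=cv2.connectedComponentsWithStats(m)
for i in range(1,n):
    if st[i,4]>15:print(st[i],ce[i],onz(c,[ce[i]],.198)[0])
for q in [(65,180),(195,160),(326,144),(456,130)]: print(onz(c,T([q],150,200,5),.198)[0])
for q in [(90,186),(190,133),(260,85),(330,37)]: print('scene',onz(cs,T([q],190,240,4),.198)[0])
# clamps ends: center of clamp z~.056
for a in [((152,138),(176,318)),((275,138),(290,285)),((390,155),(405,238)),((508,128),(520,243))]:
    w=onz(c,T(a,150,200,5),.056);print("clampw",np.linalg.norm(w[0]-w[1]),w.mean(0))
r=onz(c,T([(313,65),(748,69)],310,170,3.2),.21);print("rod",r,r.mean(0),np.linalg.norm(r[0]-r[1]))
r=onz(cs,T([(78,144),(272,48)],330,130,3),.21);print("rod scene",r,r.mean(0),np.linalg.norm(r[0]-r[1]))
t=onz(c,T([(98,236),(242,265),(190,515),(43,480)],310,170,3.2),.068);print("tub",t,t.mean(0))
E
```

```text
block [[0.5896 0.4167 0.028 ]
 [0.6073 0.2079 0.028 ]
 [0.5005 0.1975 0.028 ]
 [0.4826 0.4078 0.028 ]] [0.545  0.3075 0.028 ]
0.2095574624628307 -85.15514580266752
0.10736611150038589 -174.45738505336536
0.21102427770898494 94.85164056034694
0.10738326273721732 4.759848074451545
[237 214  16  13  79] [243.7595 218.9873] [0.5637 0.2272 0.198 ]
[228 215  40  47 568] [251.4806 248.1972] [0.507  0.2131 0.198 ]
[211 217  19  16  72] [218.8472 222.7639] [0.5578 0.2748 0.198 ]
[195 220  13   5  39] [201.2564 221.7949] [0.5607 0.3084 0.198 ]
[170 223  15   5  37] [176.6757 224.6216] [0.5567 0.3552 0.198 ]
[227 224   4   7  24] [228.2917 226.625 ] [0.5498 0.2569 0.198 ]
[185 226   7  10  40] [188.075 229.2  ] [0.5472 0.3334 0.198 ]
[159 230   8  12  58] [162.0862 234.7759] [0.5379 0.3827 0.198 ]
[207 240  20  22 164] [218.8598 252.8171] [0.5001 0.275  0.198 ]
[192 249  12  13  83] [197.5542 255.9036] [0.4954 0.3153 0.198 ]
[173 253   6   9  38] [175.1316 257.    ] [0.4946 0.3576 0.198 ]
[0.5363 0.3817 0.198 ]
[0.5425 0.3324 0.198 ]
[0.5472 0.2826 0.198 ]
[0.5511 0.233  0.198 ]
scene [0.5497 0.3872 0.198 ]
scene [0.5464 0.3297 0.198 ]
scene [0.5507 0.2819 0.198 ]
scene [0.5553 0.2314 0.198 ]
clampw 0.07937684465470633 [0.5359 0.3808 0.056 ]
clampw 0.06460779344078298 [0.5415 0.3298 0.056 ]
clampw 0.03697572016225674 [0.5465 0.2802 0.056 ]
clampw 0.05063800940661023 [0.5498 0.2298 0.056 ]
rod [[ 0.6081 -0.0863  0.21  ]
 [ 0.5974 -0.3414  0.21  ]] [ 0.6027 -0.2139  0.21  ] 0.25532516429416185
rod scene [[ 0.6118 -0.09    0.21  ]
 [ 0.6015 -0.3415  0.21  ]] [ 0.6066 -0.2158  0.21  ] 0.25175555407320205
tub [[ 0.5279  0.0405  0.068 ]
 [ 0.5056 -0.0546  0.068 ]
 [ 0.3427 -0.0132  0.068 ]
 [ 0.368   0.082   0.068 ]] [0.436  0.0137 0.068 ]
```

```bash
cat >> h.py <<'E'
from scipy.spatial.transform import Rotation as Ro
np.set_printoptions(precision=4,suppress=True)
def go(xyz,yaw,s=None):
    "units from measured pose to target TCP xyz, tool x at yaw deg, pointing down"
    s=s or state(); R=Ro.from_rotvec(s["eef_rot"]); 
    a=np.radians(yaw); Rt=Ro.from_matrix(np.array([[np.cos(a),np.sin(a),0],[np.sin(a),-np.cos(a),0],[0,0,-1]]))
    d=R.inv().apply(np.array(xyz)-s["position"])/.03
    r=(R.inv()*Rt).as_rotvec()/np.radians(6)
    print("xyz",d.round(3),"ang",r.round(3))
def st():
    s=state();R=Ro.from_rotvec(s["eef_rot"]).as_matrix()
    print("t",round(s["t"],2),"p",s["position"],"yaw",round(np.degrees(np.arctan2(R[1,0],R[0,0])),2),"z",R[:,2],"open",round(s["opening"],4),"F",s["contact_force"],"q",s["joint_pos"])
E
python3 - <<'E'
from h import *
st()
go((.213,-.534,.40),5)
go((.45,-.1,.40),5)
go((.537,.381,.40),5)
c=calibration("top")
print(onz(c,[(427,342),(293,218)],.19),onz(c,[(441,260)],.04))
E
```

```text
t 0.15 p [ 0.213  -0.5337  0.2133] yaw 21.76 z [-0.0005  0.0012 -1.    ] open 0.091 F [-0.5204 -0.8989 -0.6714] q [-1.211   0.3202  1.5654 -0.      1.2573 -0.02  ]
xyz [-0.005  0.001 -6.223] ang [-0.012  0.002  2.793]
xyz [ 12.695 -10.506  -6.209] ang [-0.012  0.002  2.793]
xyz [ 21.332 -24.322  -6.191] ang [-0.012  0.002  2.793]
[[ 0.3225 -0.1109  0.19  ]
 [ 0.5643  0.1335  0.19  ]] [[ 0.4886 -0.1776  0.04  ]]
```

move_arm --motion '[{"xyz":[0,0,-2],"angular":[0,0,0.8]},{"xyz":[0,0,-4],"angular":[0,0,1.6]},{"xyz":[0.5,-0.5,-5.5],"angular":[0,0,2.4]},{"xyz":[1.5,-1.5,-6.2],"angular":[0,0,2.8]},{"xyz":[2.5,-2.5,-6.2],"angular":[0,0,2.8]},{"xyz":[3.5,-3.5,-6.2],"angular":[0,0,2.8]},{"xyz":[4.8,-4.6,-6.2],"angular":[0,0,2.8]},{"xyz":[6.1,-5.7,-6.2],"angular":[0,0,2.8]}]' --claw 40 --force 35

```text
t: 1.15
position: [0.3201, -0.3059, 0.3997]
eef_rot: [-3.138, -0.135, -0.0]
contact_force: [0.5, -0.3, -0.1]
opening: 0.04
```

```bash
python3 - <<'E'
from h import *
st()
go((.45,-.1,.40),5)
go((.537,.381,.40),5)
E
```

```text
t 1.15 p [ 0.3201 -0.3059  0.3997] yaw 4.92 z [ 0.      0.0003 -1.    ] open 0.04 F [ 0.4565 -0.3255 -0.0535] q [-0.7888  0.0421  1.4593  0.0002  1.6404  0.6961]
xyz [ 4.903 -6.465 -0.007] ang [-0.003 -0.    -0.013]
xyz [  9.168 -22.19   -0.003] ang [-0.003 -0.    -0.013]
```

move_arm --motion '[{"xyz":[0.9,-1.4,0],"angular":[0,0,0]},{"xyz":[2,-3.1,0],"angular":[0,0,0]},{"xyz":[3,-4.8,0],"angular":[0,0,0]},{"xyz":[4,-6.6,0],"angular":[0,0,0]},{"xyz":[5,-8.4,0],"angular":[0,0,0]},{"xyz":[5.8,-10.2,0],"angular":[0,0,0]},{"xyz":[6.5,-12,0],"angular":[0,0,0]},{"xyz":[7.2,-13.8,0],"angular":[0,0,0]}]'

```text
t: 2.15
position: [0.4993, 0.1257, 0.3997]
eef_rot: [3.138, 0.136, -0.0]
contact_force: [1.3, -1.3, 0.3]
opening: 0.0403
```

move_arm --motion '[{"xyz":[0.5,-1.8,0],"angular":[0,0,0]},{"xyz":[1,-3.6,0],"angular":[0,0,0]},{"xyz":[1.4,-5.4,0],"angular":[0,0,0]},{"xyz":[1.8,-7.1,0],"angular":[0,0,0]},{"xyz":[1.9,-8.0,0.2],"angular":[0,0,0]},{"xyz":[1.97,-8.4,0.8],"angular":[0,0,0]},{"xyz":[1.97,-8.4,1.5],"angular":[0,0,0]},{"xyz":[1.97,-8.4,2],"angular":[0,0,0]}]'

```text
t: 3.15
position: [0.5358, 0.3784, 0.3381]
eef_rot: [3.137, 0.134, -0.003]
contact_force: [-1.2, -0.5, -0.3]
opening: 0.0401
```

```bash
python3 - <<'E'
from h import *
st()
go((.5365,.381,.156),5)
snap("wrist","w1"); snap("top","t1")
E
```

```text
t 3.15 p [0.5358 0.3784 0.3381] yaw 4.89 z [-0.0018 -0.0021 -1.    ] open 0.0401 F [-1.2245 -0.461  -0.3063] q [ 0.5976  0.4159  1.1136 -0.0007  1.6148  2.0831]
xyz [ 0.042 -0.097  6.068] ang [ 0.018  0.019 -0.018]
```

View pics/w1.png

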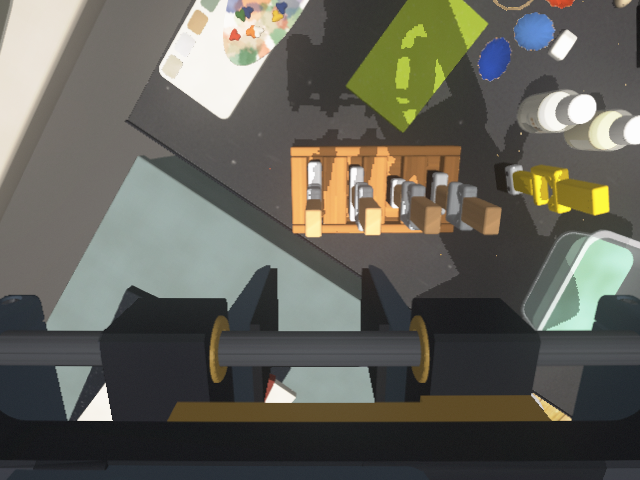

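```bash
python3 - <<'E'
from h import *
crop("w1","w1c",285,140,505,260,3.6)
E
```

```text
(no output)
```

View pics/w1c.png

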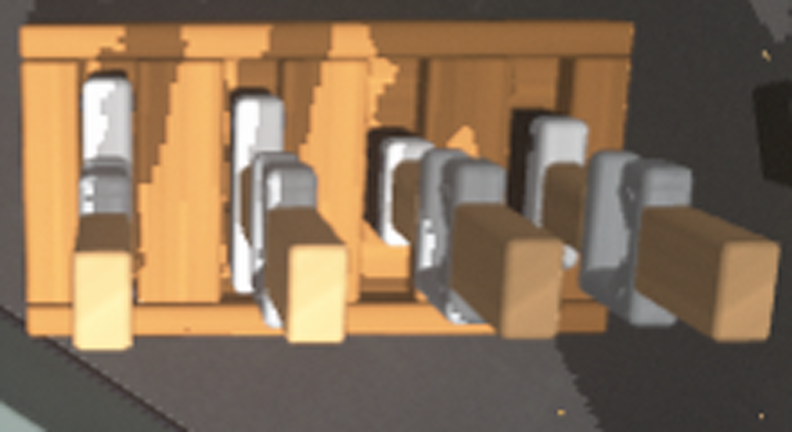

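```bash
python3 - <<'E'
from h import *
c=calibration("wrist")
T=lambda l,x0,y0,s:[(x0+(x+.5)/s-.5,y0+(y+.5)/s-.5) for x,y in l]
for q in [[(75,252),(130,252),(132,348),(78,348)],[(288,247),(345,247),(345,342),(290,342)],[(503,240),(560,240),(556,337),(500,336)],[(720,240),(778,242),(768,338),(714,336)]]:
    w=onz(c,T(q,285,140,3.6),.198);print(w[:,:2].mean(0),np.linalg.norm(w[0]-w[1]),np.linalg.norm(w[1]-w[2]),"dir",np.degrees(np.arctan2(*(w[0]-w[3])[1::-1])))
b=onz(c,T([(20,24),(632,24),(605,336),(28,336)],285,140,3.6),.028);print(b,b.mean(0))
E
```

```text
[0.5395 0.3832] 0.012598301593591066 0.022814535764932812 dir 6.057236787168481
[0.545  0.3341] 0.013066247430905892 0.022562273872142387 dir 7.945498453886104
[0.5506 0.2852] 0.013094828916889765 0.023016931589368458 dir 7.478386071447265
[0.5546 0.2353] 0.01346834951848825 0.02282601858303555 dir 8.219387344063682
[[0.5925 0.4178 0.028 ]
 [0.6103 0.2106 0.028 ]
 [0.501  0.1999 0.028 ]
 [0.4835 0.4079 0.028 ]] [0.5468 0.309  0.028 ]
```

move_arm --motion '[{"xyz":[0.06,-0.08,1.2],"angular":[0,0,0]},{"xyz":[0.11,-0.14,2.4],"angular":[0,0,0]},{"xyz":[0.11,-0.14,3.4],"angular":[0,0,0]},{"xyz":[0.11,-0.14,4.4],"angular":[0,0,0]},{"xyz":[0.11,-0.14,5.2],"angular":[0,0,0]},{"xyz":[0.11,-0.14,5.8],"angular":[0,0,0]},{"xyz":[0.11,-0.14,6.07],"angular":[0,0,0]},{"xyz":[0.11,-0.14,6.07],"angular":[0,0,0]}]'

```text
t: 4.25
position: [0.5394, 0.3841, 0.1581]
eef_rot: [3.139, 0.135, 0.0]
contact_force: [-0.2, 0.4, 0.2]
opening: 0.0403
```

```bash
python3 - <<'E'
from h import *
st()
go((.5385,.3825,.156),5)
snap("scene","s2"); crop("s2","s2c",190,230,330,380,4)
E
```

```text
t 4.25 p [0.5394 0.3841 0.1581] yaw 4.93 z [ 0.0003 -0.     -1.    ] open 0.0403 F [-0.1819  0.4189  0.2397] q [ 0.6015  0.4919  1.4327 -0.0002  1.2168  2.0863]
xyz [-0.034  0.05   0.071] ang [ 0.    -0.003 -0.011]
```

View pics/s2c.png

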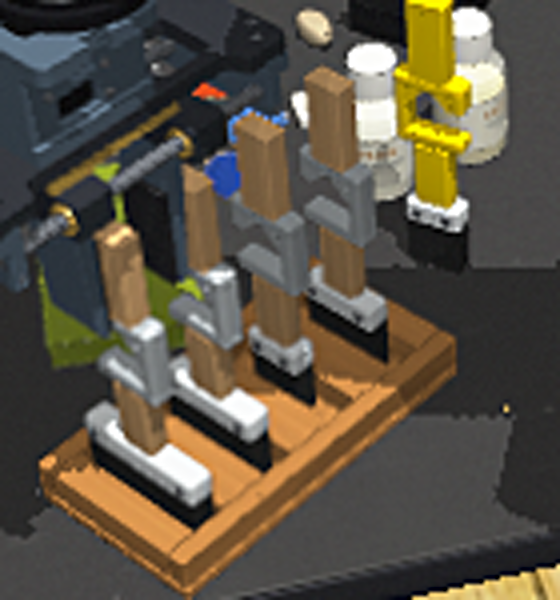

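```bash
python3 - <<'E'
from h import *
c=calibration("scene")
s=state()
for P in [s["position"],(.5385,.3825,.198),(.5385,.3825,.056)]:
    print((proj(c,P)[0]-[190,230])*4)
snap("wrist","w2");snap("top","t2");crop("t2","t2c",130,120,310,280,4)
print(proj(calibration("wrist"),s["position"]))
E
```

```text
[116.397  293.7559]
[110.9529 230.5996]
[145.553  443.0516]
[[320.2908 298.6496]]
```

View pics/w2.png

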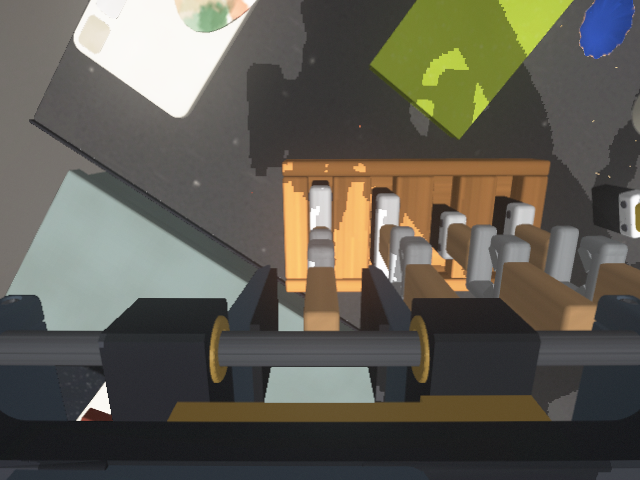

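View pics/t2c.png

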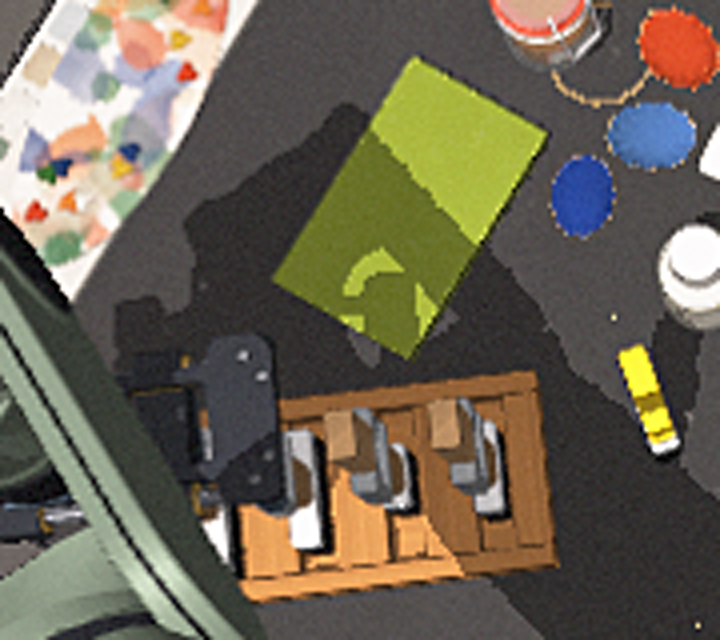

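move_arm --motion '[{"xyz":[-0.03,0.04,0.07],"angular":[0,0,0]},{"xyz":[-0.03,0.04,0.07],"angular":[0,0,0]},{"xyz":[-0.03,0.04,0.07],"angular":[0,0,0]},{"xyz":[-0.03,0.04,0.07],"angular":[0,0,0]},{"xyz":[-0.03,0.04,0.07],"angular":[0,0,0]},{"xyz":[-0.03,0.04,0.07],"angular":[0,0,0]},{"xyz":[-0.03,0.04,0.07],"angular":[0,0,0]},{"xyz":[-0.03,0.04,0.07],"angular":[0,0,0]}]' --claw 5 --force 35

```text
t: 5.4
position: [0.5384, 0.3831, 0.1558]
eef_rot: [3.139, 0.136, 0.0]
contact_force: [-0.1, -0.8, 1.9]
opening: 0.0138
```

```bash
python3 - <<'E'
from h import *
st()
s=state(); z=s["position"][2]
go((.5385,.3825,z+.21),5)
snap("wrist","w3")
E
```

```text
t 5.4 p [0.5384 0.3831 0.1558] yaw 4.96 z [ 0.0001 -0.0001 -1.    ] open 0.0138 F [-0.1375 -0.7939  1.9038] q [ 0.6011  0.4915  1.4395 -0.0001  1.2105  2.0854]
xyz [ 0.003  0.021 -7.   ] ang [ 0.001 -0.001 -0.006]
```

View pics/w3.png

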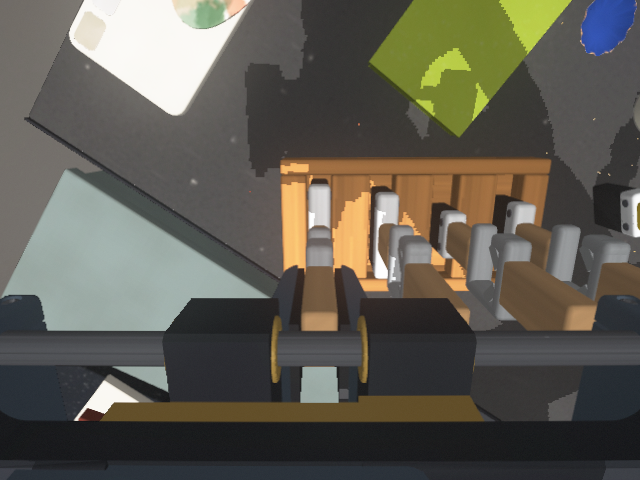

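move_arm --motion '[{"xyz":[0,0,-0.4],"angular":[0,0,0]},{"xyz":[0,0,-1.4],"angular":[0,0,0]},{"xyz":[0,0,-2.6],"angular":[0,0,0]},{"xyz":[0,0,-4],"angular":[0,0,0]},{"xyz":[0,0,-5.5],"angular":[0,0,0]},{"xyz":[0,0.2,-6.6],"angular":[0,0,0]},{"xyz":[-0.3,1.0,-7],"angular":[0,0,0]},{"xyz":[-0.8,2.2,-7],"angular":[0,0,0.2]}]'

```text
t: 6.45
position: [0.5198, 0.3141, 0.3657]
eef_rot: [3.14, 0.103, 0.001]
contact_force: [0.9, 0.2, -1.1]
opening: 0.0135
```

```bash
python3 - <<'E'
from h import *
st()
go((.436,.0137,.36),-2.4)
snap("top","t3");snap("scene","s3")
E
```

```text
t 6.45 p [0.5198 0.3141 0.3657] yaw 3.77 z [ 0.0004 -0.0004 -1.    ] open 0.0135 F [ 0.873   0.2118 -1.0644] q [ 0.5249  0.3257  1.1837 -0.0005  1.632   2.0299]
xyz [-3.444  9.807  0.194] ang [ 0.004 -0.004  1.028]
```

View pics/s3.png

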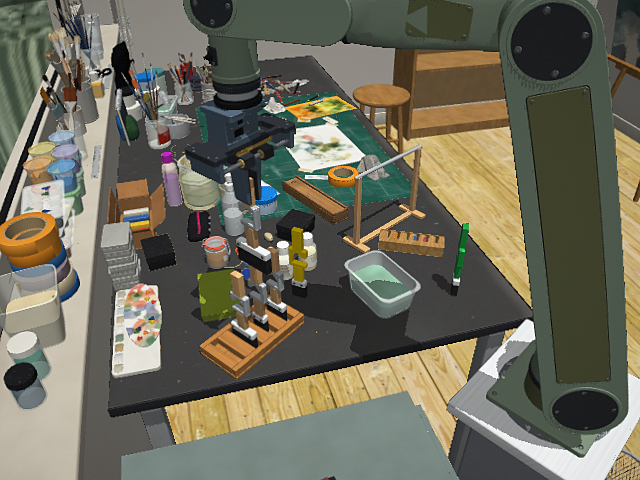

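View pics/t3.png

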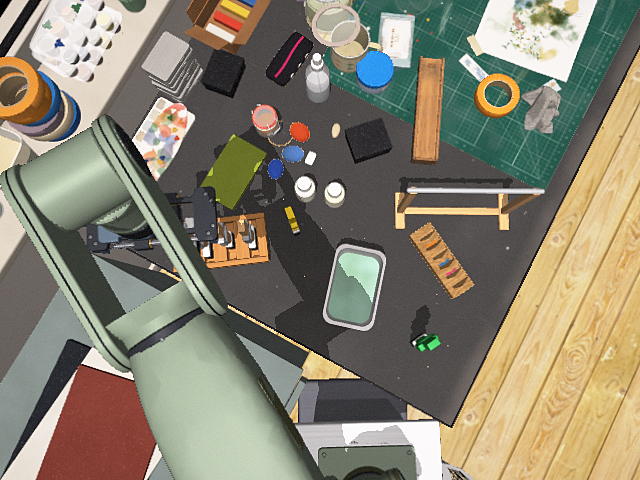

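move_arm --motion '[{"xyz":[-0.7,1.6,0.1],"angular":[0,0,0.3]},{"xyz":[-1.4,3.4,0.2],"angular":[0,0,0.6]},{"xyz":[-2.1,5.3,0.2],"angular":[0,0,0.9]},{"xyz":[-2.7,7.2,0.2],"angular":[0,0,1.03]},{"xyz":[-3.2,8.8,0.2],"angular":[0,0,1.03]},{"xyz":[-3.44,9.8,0.2],"angular":[0,0,1.03]},{"xyz":[-3.44,9.8,0.7],"angular":[0,0,1.03]},{"xyz":[-3.44,9.8,1.5],"angular":[0,0,1.03]}]'

```text
t: 7.55
position: [0.4361, 0.0153, 0.3197]
eef_rot: [-3.14, 0.067, -0.001]
contact_force: [-0.8, -0.8, -1.4]
opening: 0.0139
```

```bash
python3 - <<'E'
from h import *
st()
go((.436,.0137,.170),-2.4)
snap("scene","s4")
E
```

```text
t 7.55 p [0.4361 0.0153 0.3197] yaw -2.46 z [ 0.0004  0.0007 -1.    ] open 0.0139 F [-0.7704 -0.7921 -1.3585] q [0.0082 0.0428 1.6511 0.0007 1.4473 1.6219]
xyz [-0.002  0.058  4.99 ] ang [-0.007 -0.003 -0.01 ]
```

View pics/s4.png

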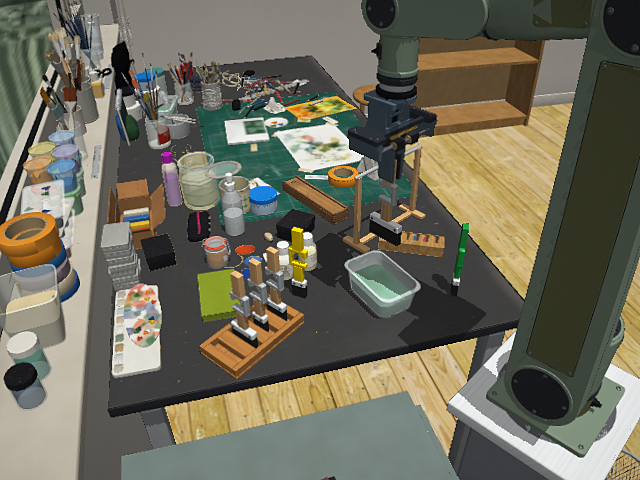

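move_arm --motion '[{"xyz":[0,0.05,1],"angular":[0,0,0]},{"xyz":[0,0.05,2.2],"angular":[0,0,0]},{"xyz":[0,0.05,3.4],"angular":[0,0,0]},{"xyz":[0,0.05,4.4],"angular":[0,0,0]},{"xyz":[0,0.05,5],"angular":[0,0,0]},{"xyz":[0,0.05,5],"angular":[0,0,0]},{"xyz":[0,0.05,5],"angular":[0,0,0]},{"xyz":[0,0.05,5],"angular":[0,0,0]}]'

```text
t: 8.6
position: [0.437, 0.0138, 0.1716]
eef_rot: [-3.141, 0.066, -0.003]
contact_force: [0.2, -1.7, -1.2]
opening: 0.0139
```

```bash
python3 - <<'E'
from h import *
st()
a=np.radians(-2.4);X=np.array([np.cos(a),np.sin(a)]);Y=np.array([-np.sin(a),np.cos(a)]);m=np.array([.604,-.215])
for y in [.06]:
  e=m+Y*y-X*.11; f=m+Y*y
  go((*e,.249+.003),-2.4); go((*f,.249),-2.4)
snap("scene","s5");crop("s5","s5c",320,200,480,330,4)
snap("wrist","w5")
E
```

```text
t 8.6 p [0.437  0.0138 0.1716] yaw -2.4 z [ 0.0019  0.     -1.    ] open 0.0139 F [ 0.1513 -1.7403 -1.2055] q [ 0.0053  0.1371  1.926  -0.      1.0766  1.6181]
xyz [ 2.219  5.387 -2.676] ang [-0.001 -0.018 -0.001]
xyz [ 5.886  5.387 -2.569] ang [-0.001 -0.018 -0.001]
```

View pics/s5c.png

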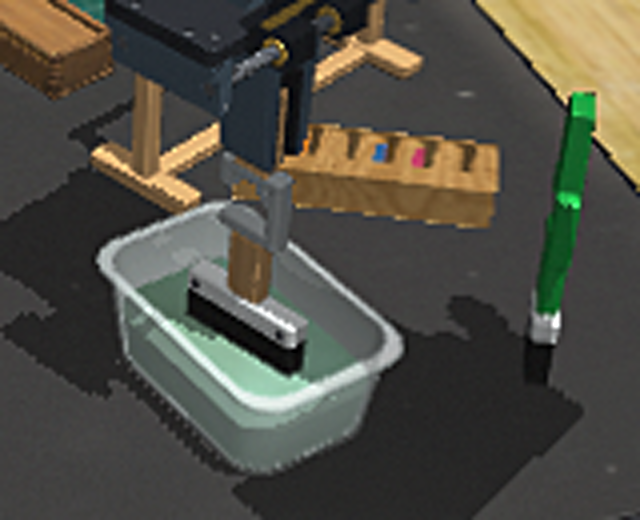

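View pics/w5.png

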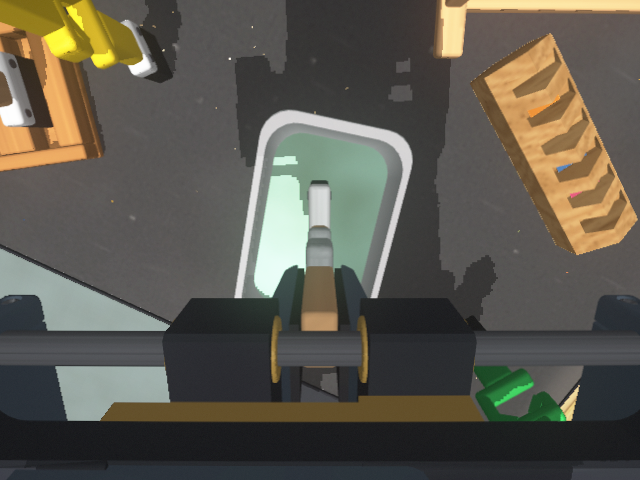

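move_arm --motion '[{"xyz":[0,0,-0.8],"angular":[0,0,0]},{"xyz":[0,0,-1.9],"angular":[0,0,0]},{"xyz":[0,0.2,-2.6],"angular":[0,0,0]},{"xyz":[0.4,1.3,-2.7],"angular":[0,0,0]},{"xyz":[1.0,2.7,-2.7],"angular":[0,0,0]},{"xyz":[1.7,4.1,-2.65],"angular":[0,0,0]},{"xyz":[2.1,4.8,-2.6],"angular":[0,0,0]},{"xyz":[2.22,5,-2.6],"angular":[0,0,0]}]'

```text
t: 9.7
position: [0.4968, -0.1396, 0.2485]
eef_rot: [-3.14, 0.069, 0.001]
contact_force: [0.5, 0.4, -0.4]
opening: 0.0138
```

```bash
cat >> h.py <<'E'
a=np.radians(-2.4);X=np.array([np.cos(a),np.sin(a)]);Y=np.array([-np.sin(a),np.cos(a)]);m=np.array([.604,-.215])
def rl(x,y): return m+X*x+Y*y
E
python3 - <<'E'
from h import *
st()
go((*rl(-.11,.072),.249),-2.4);go((*rl(0,.072),.249),-2.4)
snap("scene","s6");crop("s6","s6c",310,110,470,270,4)
snap("wrist","w6");snap("top","t6");crop("t6","t6c",300,150,560,350,3)
E
```

```text
t 9.7 p [ 0.4968 -0.1396  0.2485] yaw -2.5 z [-0.0007  0.0007 -1.    ] open 0.0138 F [ 0.5458  0.3694 -0.4308] q [-0.2966  0.2059  1.6347  0.0005  1.3018  1.3178]
xyz [ 0.009 -0.039 -0.018] ang [-0.007  0.007 -0.017]
xyz [ 3.676 -0.046 -0.021] ang [-0.007  0.007 -0.017]
```

View pics/s6c.png

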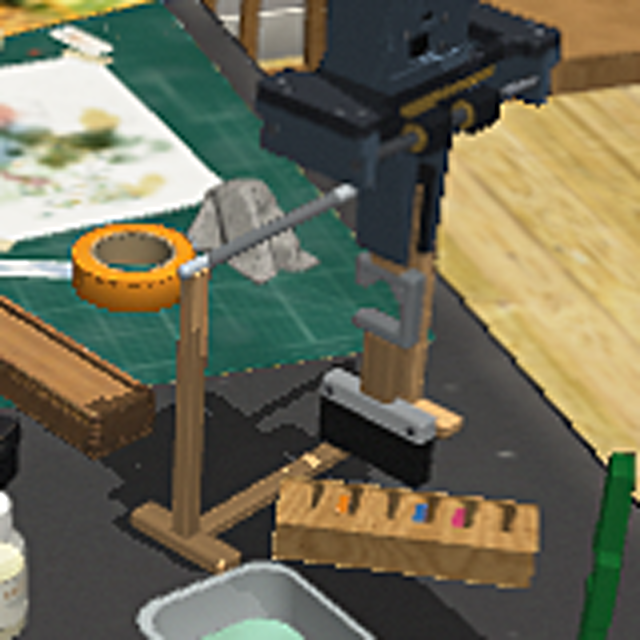

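View pics/w6.png

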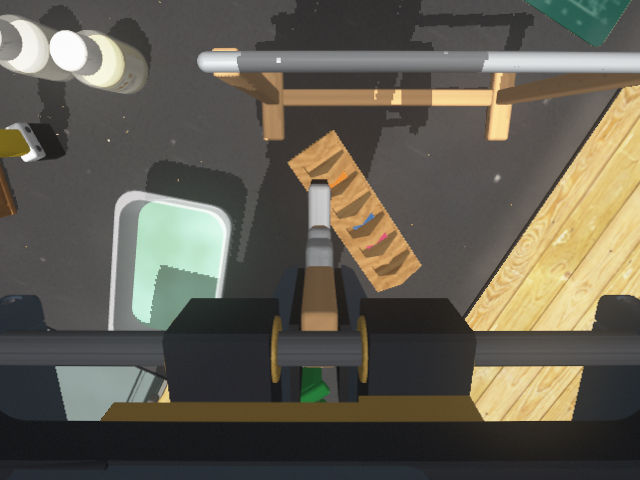

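View pics/t6c.png

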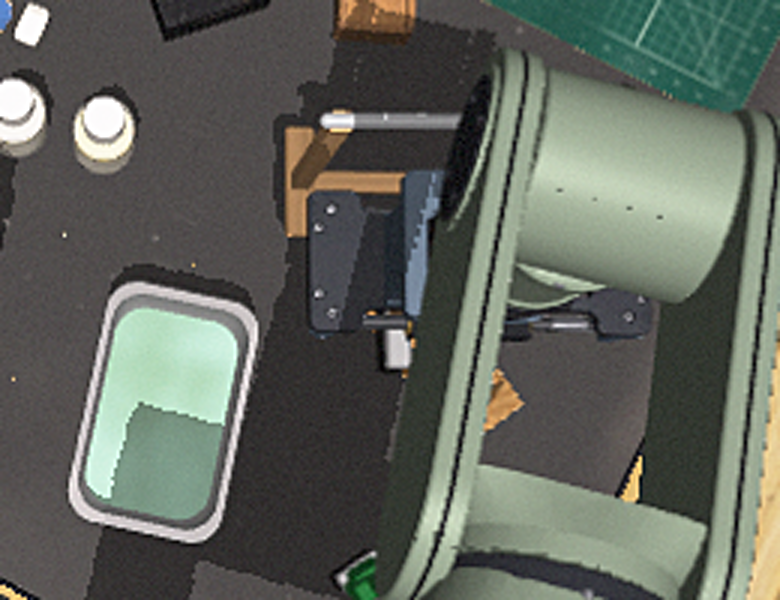

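```bash
python3 - <<'E'
from h import *
c=calibration("wrist")
im=cv2.imread("pics/w6.png").astype(int)
for u in [215,250,300,350,400,450,500,550,600,630]:
    print(u,[tuple(im[v,u]) for v in ()], end=" ")
    col=im[35:90,u]; g=np.abs(np.diff(col.sum(1))); k=np.argsort(-g)[:4]+35; print(sorted(k))
w=onz(c,[(199,62),(250,62),(400,62),(630,62)],.21);print(w)
d=w[3]-w[1];print(np.degrees(np.arctan2(-d[0],-d[1]))*-1)
for p in w: print("rail coords",(p[:2]-m)@X,(p[:2]-m)@Y)
E
```

```text
215 [] [np.int64(47), np.int64(50), np.int64(72), np.int64(75)]
250 [] [np.int64(50), np.int64(68), np.int64(70), np.int64(71)]
300 [] [np.int64(49), np.int64(50), np.int64(71), np.int64(88)]
350 [] [np.int64(49), np.int64(50), np.int64(71), np.int64(88)]
400 [] [np.int64(49), np.int64(50), np.int64(79), np.int64(88)]
450 [] [np.int64(50), np.int64(70), np.int64(86), np.int64(88)]
500 [] [np.int64(50), np.int64(51), np.int64(72), np.int64(82)]
550 [] [np.int64(50), np.int64(51), np.int64(71), np.int64(72)]
600 [] [np.int64(51), np.int64(52), np.int64(71), np.int64(72)]
630 [] [np.int64(51), np.int64(52), np.int64(72), np.int64(86)]
[[ 0.6105 -0.0821  0.21  ]
 [ 0.6094 -0.1077  0.21  ]
 [ 0.6062 -0.1832  0.21  ]
 [ 0.6019 -0.3001  0.21  ]]
-2.215754994557251
rail coords 0.0009542647217960646 0.13310445189143064
rail coords 0.0008727519621283221 0.10738204510980291
rail coords 0.0008560921919270356 0.03185510166401413
rail coords 0.0014917156650692352 -0.08510016370322024
```

move_arm --motion '[{"xyz":[0.4,-0.02,-0.02],"angular":[0,0,0]},{"xyz":[1.0,-0.04,-0.02],"angular":[0,0,0]},{"xyz":[1.6,-0.04,-0.02],"angular":[0,0,0]},{"xyz":[2.2,-0.04,-0.02],"angular":[0,0,0]},{"xyz":[2.7,-0.04,-0.02],"angular":[0,0,0]},{"xyz":[3.2,-0.04,-0.02],"angular":[0,0,0]},{"xyz":[3.6,-0.04,-0.02],"angular":[0,0,0]},{"xyz":[3.68,-0.04,-0.02],"angular":[0,0,0]}]'

```text
t: 10.85
position: [0.6076, -0.1424, 0.2491]
eef_rot: [3.141, -0.066, -0.0]
contact_force: [-0.2, -0.0, -1.5]
opening: 0.0139
```

```bash
python3 - <<'E'
from h import *
st()
go((*rl(0,.072),.249),-2.4)
snap("scene","s7");crop("s7","s7c",310,110,470,270,4)
snap("wrist","w7")
E
```

```text
t 10.85 p [ 0.6076 -0.1424  0.2491] yaw -2.41 z [-0.0003 -0.     -1.    ] open 0.0139 F [-0.2156 -0.0033 -1.4793] q [-0.2486  0.3804  1.3842 -0.0001  1.3772  1.3642]
xyz [-0.019  0.022  0.002] ang [ 0.     0.003 -0.001]
```

View pics/s7c.png

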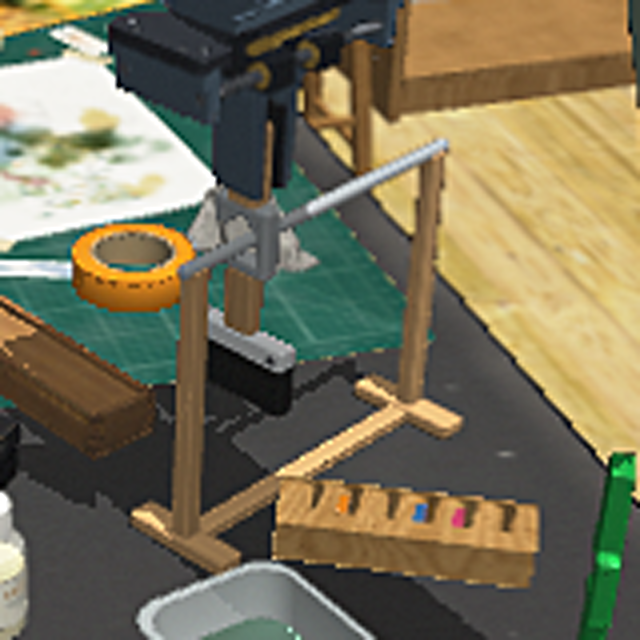

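View pics/w7.png

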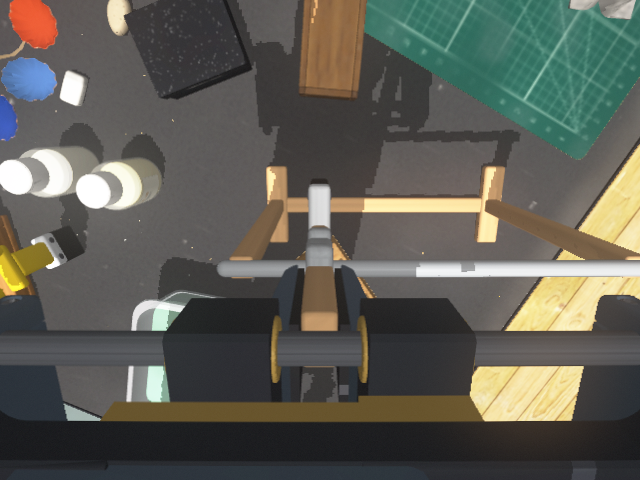

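move_arm --motion '[{"xyz":[-0.02,0,0.1],"angular":[0,0,0]},{"xyz":[-0.02,0,0.2],"angular":[0,0,0]},{"xyz":[-0.02,0,0.3],"angular":[0,0,0]},{"xyz":[-0.02,0,0.4],"angular":[0,0,0]},{"xyz":[-0.02,0,0.45],"angular":[0,0,0]},{"xyz":[-0.02,0,0.45],"angular":[0,0,0]},{"xyz":[-0.02,0,0.45],"angular":[0,0,0]},{"xyz":[-0.02,0,0.45],"angular":[0,0,0]}]'

```text
t: 11.95
position: [0.6064, -0.1425, 0.236]
eef_rot: [3.141, -0.066, 0.0]
contact_force: [0.2, -0.2, -1.6]
opening: 0.0138
```

```bash
python3 - <<'E'
from h import *
st()
snap("scene","s8");crop("s8","s8c",310,110,470,270,4)
E
```

```text
t 11.95 p [ 0.6064 -0.1425  0.236 ] yaw -2.42 z [ 0.0003 -0.0001 -1.    ] open 0.0138 F [ 0.2327 -0.2122 -1.6442] q [-0.2492  0.3841  1.411  -0.0001  1.3462  1.3639]
```

View pics/s8c.png

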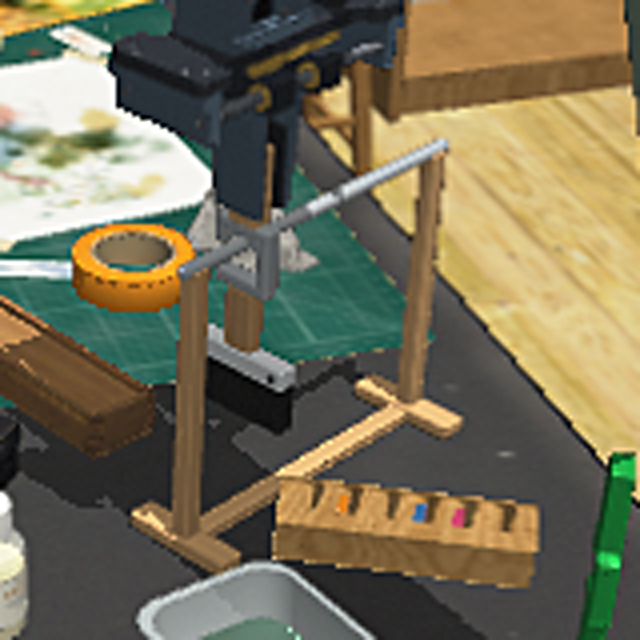

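move_arm --motion '[{"xyz":[0,0,0],"angular":[0,0,0]},{"xyz":[0,0,0],"angular":[0,0,0]},{"xyz":[0,0,0],"angular":[0,0,0]},{"xyz":[0,0,0],"angular":[0,0,0]},{"xyz":[0,0,0],"angular":[0,0,0]},{"xyz":[0,0,0],"angular":[0,0,0]},{"xyz":[0,0,-0.3],"angular":[0,0,0]},{"xyz":[0,0,-0.9],"angular":[0,0,0]}]' --claw 36

```text
t: 13.0
position: [0.6061, -0.1424, 0.263]
eef_rot: [-3.141, 0.066, 0.002]
contact_force: [-0.1, -0.2, 0.0]
opening: 0.0358
```

```bash
python3 - <<'E'
from h import *
st()
go((.5435,.3332,.40),5)
snap("scene","s9");crop("s9","s9c",310,110,470,270,4)
snap("wrist","w9")
E
```

```text
t 13.0 p [ 0.6061 -0.1424  0.263 ] yaw -2.42 z [-0.0013  0.0003 -1.    ] open 0.0358 F [-0.0546 -0.1679  0.0388] q [-0.2492  0.3729  1.3616 -0.0001  1.4085  1.3639]
xyz [ -2.759 -15.752  -4.561] ang [-0.003  0.013 -1.237]
```

View pics/s9c.png

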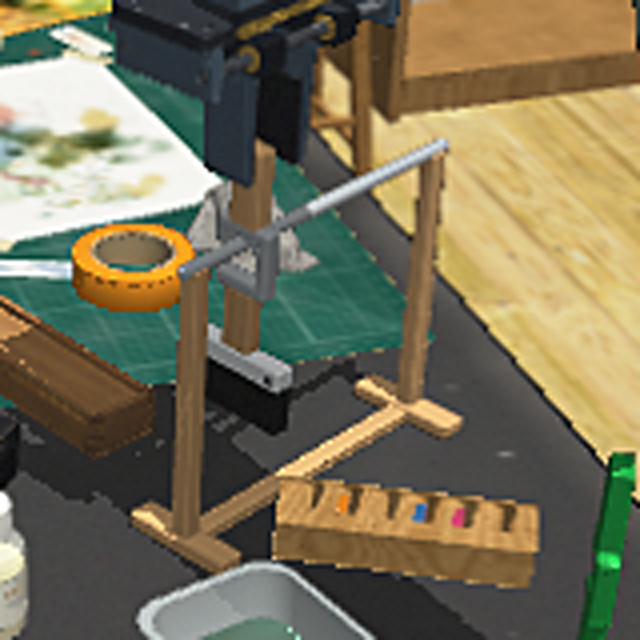

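View pics/w9.png

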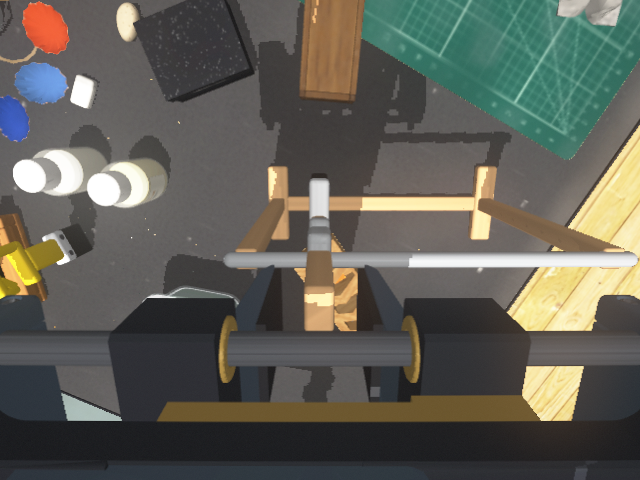

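move_arm --motion '[{"xyz":[0,0,-1],"angular":[0,0,0]},{"xyz":[0,-0.2,-2.2],"angular":[0,0,0]},{"xyz":[-0.3,-1.5,-2.8],"angular":[0,0,-0.2]},{"xyz":[-0.6,-3.2,-2.8],"angular":[0,0,-0.4]},{"xyz":[-0.9,-5,-2.8],"angular":[0,0,-0.6]},{"xyz":[-1.2,-6.8,-2.8],"angular":[0,0,-0.8]},{"xyz":[-1.5,-8.6,-2.8],"angular":[0,0,-1]},{"xyz":[-1.8,-10.4,-2.8],"angular":[0,0,-1.24]}]'

```text
t: 14.1
position: [0.5651, 0.1732, 0.3467]
eef_rot: [3.138, 0.139, 0.0]
contact_force: [-0.1, 0.6, 0.0]
opening: 0.0358
```

```bash
python3 - <<'E'
from h import *
st()
go((.544,.3335,.30),5)
E
```

```text
t 14.1 p [0.5651 0.1732 0.3467] yaw 5.06 z [ 0.0001 -0.0001 -1.    ] open 0.0358 F [-0.0651  0.6073  0.0043] q [ 0.2781  0.2981  1.2691 -0.0002  1.5743  1.7605]
xyz [-0.229 -5.384  1.554] ang [ 0.002 -0.001  0.01 ]
```

move_arm --motion '[{"xyz":[-0.05,-1.5,0],"angular":[0,0,0]},{"xyz":[-0.12,-3.1,0],"angular":[0,0,0]},{"xyz":[-0.2,-4.5,0],"angular":[0,0,0]},{"xyz":[-0.23,-5.2,0.3],"angular":[0,0,0]},{"xyz":[-0.23,-5.38,1.0],"angular":[0,0,0]},{"xyz":[-0.23,-5.38,1.55],"angular":[0,0,0]},{"xyz":[-0.23,-5.38,1.55],"angular":[0,0,0]},{"xyz":[-0.23,-5.38,1.55],"angular":[0,0,0]}]'

```text
t: 15.1
position: [0.545, 0.3312, 0.3008]
eef_rot: [-3.139, -0.136, -0.001]
contact_force: [-0.6, 0.5, 0.2]
opening: 0.0359
```

```bash
python3 - <<'E'
from h import *
st()
snap("wrist","w10");crop("w10","w10c",220,120,540,360,2.5)
E
```

```text
t 15.1 p [0.545  0.3312 0.3008] yaw 4.98 z [ 0.0008  0.     -1.    ] open 0.0359 F [-0.5527  0.5015  0.2013] q [ 0.5283  0.3862  1.2492 -0.0003  1.5056  2.0122]
```

View pics/w10c.png

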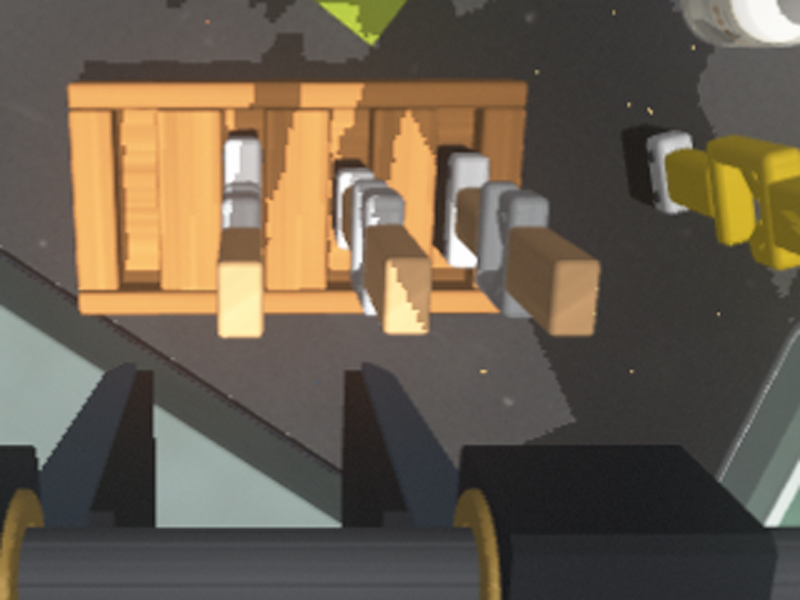

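```bash
python3 - <<'E'
from h import *
c=calibration("wrist")
T=lambda l,x0,y0,s:[(x0+(x+.5)/s-.5,y0+(y+.5)/s-.5) for x,y in l]
for q in [[(220,262),(264,262),(262,337),(219,337)],[(384,262),(430,260),(427,333),(384,332)],[(556,260),(600,262),(596,335),(554,332)]]:
    w=onz(c,T(q,220,120,2.5),.198);print(w[:,:2].mean(0))
go((.544,.3335,.156),5)
E
```

```text
[0.5458 0.3339]
[0.5509 0.2851]
[0.5551 0.2345]
xyz [-0.037 -0.071  4.839] ang [-0.004 -0.014 -0.003]
```

move_arm --motion '[{"xyz":[-0.02,-0.07,1],"angular":[0,0,0]},{"xyz":[-0.02,-0.07,2.2],"angular":[0,0,0]},{"xyz":[-0.02,-0.07,3.3],"angular":[0,0,0]},{"xyz":[-0.02,-0.07,4.2],"angular":[0,0,0]},{"xyz":[-0.02,-0.07,4.7],"angular":[0,0,0]},{"xyz":[-0.02,-0.07,4.84],"angular":[0,0,0]},{"xyz":[-0.02,-0.07,4.84],"angular":[0,0,0]},{"xyz":[-0.02,-0.07,4.84],"angular":[0,0,0]}]'

```text
t: 16.15
position: [0.5445, 0.3341, 0.1564]
eef_rot: [-3.138, -0.138, -0.003]
contact_force: [0.4, -0.4, 0.1]
opening: 0.0364
```

move_arm --motion '[{"xyz":[0,0,0],"angular":[0,0,0]},{"xyz":[0,0,0],"angular":[0,0,0]},{"xyz":[0,0,0],"angular":[0,0,0]},{"xyz":[0,0,0],"angular":[0,0,0]},{"xyz":[0,0,0],"angular":[0,0,0]},{"xyz":[0,0,0],"angular":[0,0,0]},{"xyz":[0,0,0],"angular":[0,0,0]},{"xyz":[0,0,0],"angular":[0,0,0]}]' --claw 5

```text
t: 17.15
position: [0.5439, 0.3338, 0.1554]
eef_rot: [-3.139, -0.138, -0.001]
contact_force: [-0.4, -0.1, 4.2]
opening: 0.0135
```

```bash
python3 - <<'E'
from h import *
st()
snap("top","t11")
go((.436,.0137,.36),-2.4)
E
```

```text
t 17.15 p [0.5439 0.3338 0.1554] yaw 5.02 z [ 0.0004  0.0001 -1.    ] open 0.0135 F [-0.3914 -0.0533  4.2448] q [ 0.5324  0.4569  1.4999 -0.0001  1.1844  2.0157]
xyz [-4.514 10.313 -6.823] ang [-0.001 -0.003  1.237]
```

View pics/t11.png

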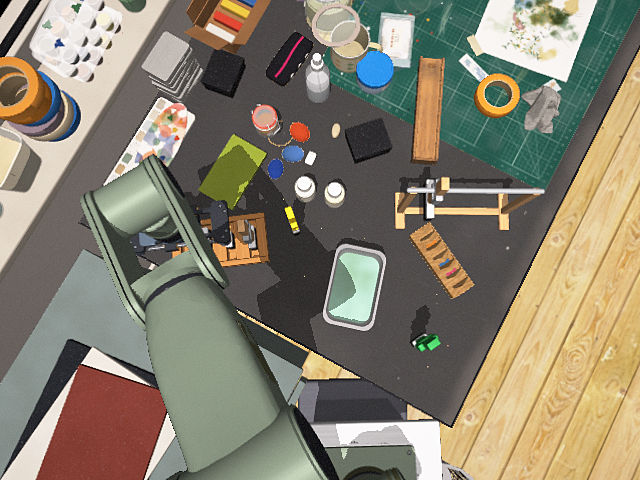

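move_arm --motion '[{"xyz":[0,0,-0.5],"angular":[0,0,0]},{"xyz":[0,0,-1.8],"angular":[0,0,0]},{"xyz":[0,0,-3.4],"angular":[0,0,0]},{"xyz":[0,0,-5.2],"angular":[0,0,0]},{"xyz":[-0.1,0.2,-6.6],"angular":[0,0,0]},{"xyz":[-0.5,1.2,-7],"angular":[0,0,0.2]},{"xyz":[-1.1,2.7,-7],"angular":[0,0,0.5]},{"xyz":[-1.8,4.5,-7],"angular":[0,0,0.8]}]'

```text
t: 18.2
position: [0.5014, 0.1936, 0.3653]
eef_rot: [3.141, 0.006, 0.001]
contact_force: [0.2, -0.9, -0.4]
opening: 0.0138
```

```bash
python3 - <<'E'
from h import *
st()
go((.436,.0137,.29),-2.4)
go((.436,.0137,.17),-2.4)
E
```

```text
t 18.2 p [0.5014 0.1936 0.3653] yaw 0.24 z [ 0.0004 -0.0002 -1.    ] open 0.0138 F [ 0.2263 -0.9191 -0.3923] q [ 0.3473  0.204   1.3516 -0.0003  1.5857  1.914 ]
xyz [-2.204  5.987  2.511] ang [ 0.002 -0.004  0.439]
xyz [-2.206  5.987  6.511] ang [ 0.002 -0.004  0.439]
```

move_arm --motion '[{"xyz":[-0.6,1.7,0],"angular":[0,0,0.2]},{"xyz":[-1.3,3.5,0],"angular":[0,0,0.44]},{"xyz":[-1.9,5.2,0],"angular":[0,0,0.44]},{"xyz":[-2.2,5.95,0.3],"angular":[0,0,0.44]},{"xyz":[-2.2,6,1.2],"angular":[0,0,0.44]},{"xyz":[-2.2,6,2.2],"angular":[0,0,0.44]},{"xyz":[-2.2,6,2.5],"angular":[0,0,0.44]},{"xyz":[-2.2,6,2.5],"angular":[0,0,0.44]}]'

```text
t: 19.2
position: [0.4365, 0.0144, 0.2904]
eef_rot: [3.141, -0.066, -0.0]
contact_force: [-0.3, -0.3, -1.2]
opening: 0.0139
```

```bash
python3 - <<'E'
from h import *
st()
snap("scene","s12");crop("s12","s12c",300,150,480,330,3.3)
go((.436,.0137,.17),-2.4)
E
```

```text
t 19.2 p [0.4365 0.0144 0.2904] yaw -2.41 z [-0.0002 -0.     -1.    ] open 0.0139 F [-0.3129 -0.32   -1.183 ] q [ 0.0066  0.0547  1.7101 -0.      1.377   1.6195]
xyz [-0.039  0.025  4.036] ang [-0.    -0.014 -0.001]
```

View pics/s12c.png

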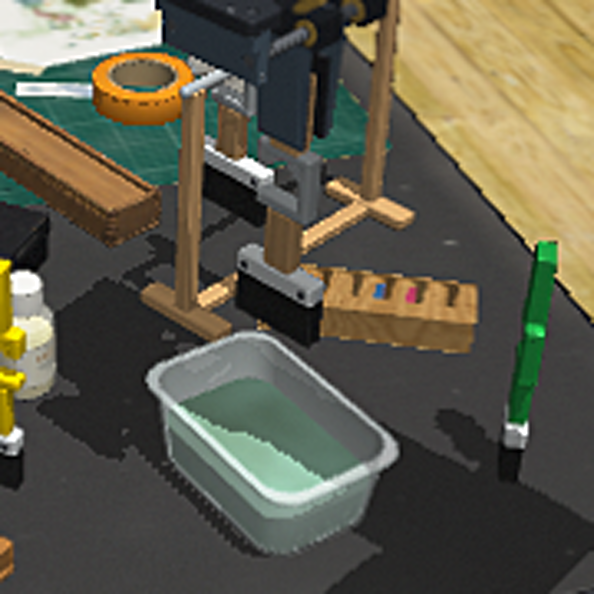

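The 65 mm scraper is above the unmoved tub, with the 80 mm one hanging behind it. I'll dip it now.

move_arm --motion '[{"xyz":[-0.02,0.03,1],"angular":[0,0,0]},{"xyz":[-0.02,0.03,2.2],"angular":[0,0,0]},{"xyz":[-0.02,0.03,3.4],"angular":[0,0,0]},{"xyz":[-0.02,0.03,4],"angular":[0,0,0]},{"xyz":[-0.02,0.03,4.05],"angular":[0,0,0]},{"xyz":[-0.02,0.03,4.05],"angular":[0,0,0]},{"xyz":[-0.02,0.03,4.05],"angular":[0,0,0]},{"xyz":[-0.02,0.03,4.05],"angular":[0,0,0]}]'

```text
t: 20.25
position: [0.4364, 0.0134, 0.1694]
eef_rot: [3.141, -0.066, 0.003]
contact_force: [0.1, -0.7, -0.9]
opening: 0.0136
```

```bash
python3 - <<'E'
from h import *
st()
go((*rl(-.11,.024),.249),-2.4)
snap("scene","s13");crop("s13","s13c",300,150,480,330,3)
E
```

```text
t 20.25 p [0.4364 0.0134 0.1694] yaw -2.42 z [ 0.0017 -0.0001 -1.    ] open 0.0136 F [ 0.0838 -0.6982 -0.8977] q [ 0.0044  0.1383  1.9307 -0.0001  1.071   1.6175]
xyz [ 2.242  6.572 -2.65 ] ang [-0.    -0.016 -0.003]
```

View pics/s13c.png

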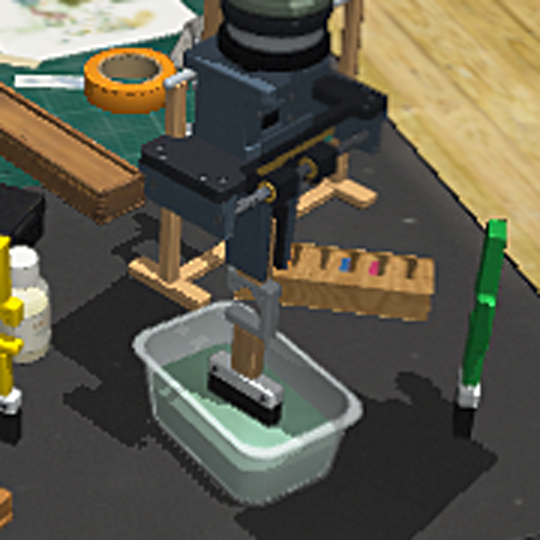

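move_arm --motion '[{"xyz":[0,0,-0.8],"angular":[0,0,0]},{"xyz":[0,0,-2],"angular":[0,0,0]},{"xyz":[0,0.6,-2.7],"angular":[0,0,0]},{"xyz":[0.3,2.1,-2.75],"angular":[0,0,0]},{"xyz":[0.9,3.8,-2.75],"angular":[0,0,0]},{"xyz":[1.5,5.4,-2.7],"angular":[0,0,0]},{"xyz":[2.1,6.4,-2.65],"angular":[0,0,0]},{"xyz":[2.24,6.57,-2.65],"angular":[0,0,0]}]'

```text
t: 21.3
position: [0.4952, -0.188, 0.2478]
eef_rot: [-3.141, 0.07, 0.0]
contact_force: [-1.5, 0.4, -1.1]
opening: 0.0137
```

```bash
python3 - <<'E'
from h import *
st()
go((*rl(0,.024),.249),-2.4)
snap("wrist","w14")
E
```

```text
t 21.3 p [ 0.4952 -0.188   0.2478] yaw -2.56 z [-0.0003  0.     -1.    ] open 0.0137 F [-1.4512  0.3542 -1.1357] q [-0.3846  0.228   1.6073 -0.0001  1.3065  1.231 ]
xyz [ 3.66  -0.065 -0.042] ang [ 0.     0.003 -0.027]
```

View pics/w14.png

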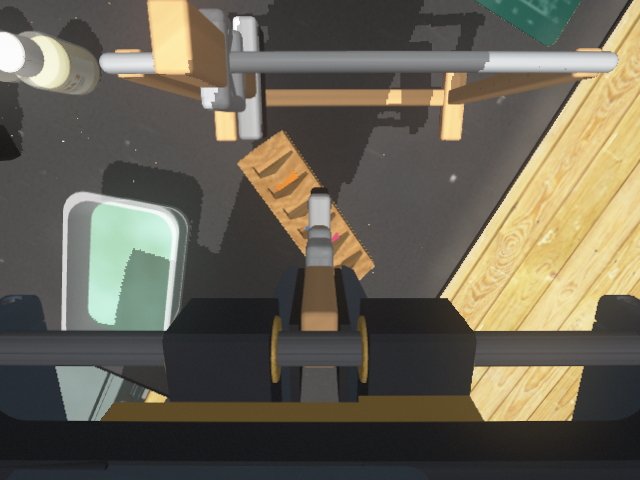

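move_arm --motion '[{"xyz":[0.4,-0.02,-0.02],"angular":[0,0,0]},{"xyz":[1.0,-0.04,-0.02],"angular":[0,0,0]},{"xyz":[1.6,-0.04,-0.02],"angular":[0,0,0]},{"xyz":[2.2,-0.04,-0.02],"angular":[0,0,0]},{"xyz":[2.7,-0.04,-0.02],"angular":[0,0,0]},{"xyz":[3.2,-0.04,-0.02],"angular":[0,0,0]},{"xyz":[3.6,-0.04,-0.02],"angular":[0,0,0]},{"xyz":[3.66,-0.04,-0.02],"angular":[0,0,0]}]'

```text
t: 22.35
position: [0.6051, -0.1897, 0.2484]
eef_rot: [-3.141, 0.066, 0.001]
contact_force: [-0.4, -0.0, -1.3]
opening: 0.014
```

```bash
python3 - <<'E'
from h import *
st()
go((*rl(0,.024),.2355),-2.4)
snap("scene","s15");crop("s15","s15c",310,110,470,270,4)
E
```

```text
t 22.35 p [ 0.6051 -0.1897  0.2484] yaw -2.4 z [-0.0003  0.     -1.    ] open 0.014 F [-0.3548 -0.0317 -1.3061] q [-0.3219  0.3973  1.3596 -0.0001  1.3851  1.2908]
xyz [0.    0.045 0.432] ang [-0.     0.003  0.   ]
```

View pics/s15c.png

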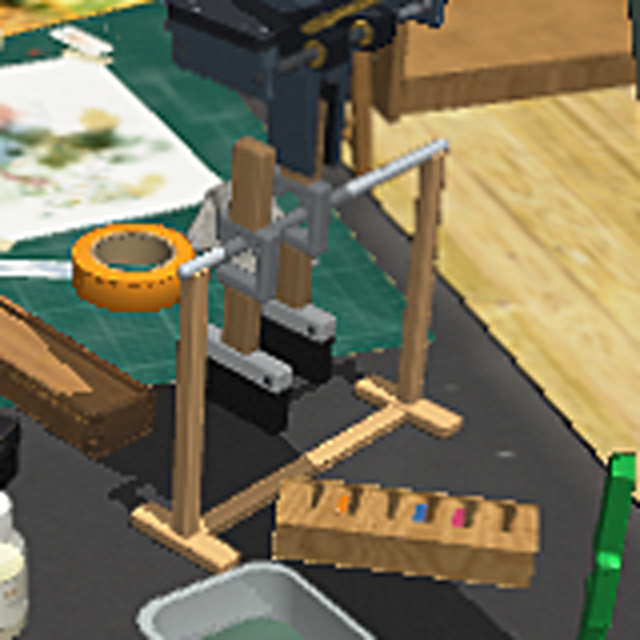

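move_arm --motion '[{"xyz":[0,0,0.1],"angular":[0,0,0]},{"xyz":[0,0,0.2],"angular":[0,0,0]},{"xyz":[0,0,0.3],"angular":[0,0,0]},{"xyz":[0,0,0.4],"angular":[0,0,0]},{"xyz":[0,0,0.44],"angular":[0,0,0]},{"xyz":[0,0,0.44],"angular":[0,0,0]},{"xyz":[0,0,0.44],"angular":[0,0,0]},{"xyz":[0,0,0.44],"angular":[0,0,0]}]'

```text
t: 23.4
position: [0.6045, -0.1898, 0.2357]
eef_rot: [3.141, -0.066, 0.001]
contact_force: [0.4, 0.3, -1.1]
opening: 0.0142
```

move_arm --motion '[{"xyz":[0,0,0],"angular":[0,0,0]},{"xyz":[0,0,0],"angular":[0,0,0]},{"xyz":[0,0,0],"angular":[0,0,0]},{"xyz":[0,0,0],"angular":[0,0,0]},{"xyz":[0,0,0],"angular":[0,0,0]},{"xyz":[0,0,0],"angular":[0,0,0]},{"xyz":[0,0,-0.3],"angular":[0,0,0]},{"xyz":[0,0,-0.9],"angular":[0,0,0]}]' --claw 34

```text
t: 24.4
position: [0.6042, -0.1897, 0.2627]
eef_rot: [-3.141, 0.066, 0.002]
contact_force: [0.8, -0.4, -0.6]
opening: 0.0342
```

```bash
python3 - <<'E'
from h import *
st()
go((.554,.234,.345),5)
snap("scene","s16");crop("s16","s16c",310,110,470,270,4)
E
```

```text
t 24.4 p [ 0.6042 -0.1897  0.2627] yaw -2.42 z [-0.0013  0.0003 -1.    ] open 0.0342 F [ 0.8028 -0.4048 -0.563 ] q [-0.3224  0.3908  1.3347 -0.0001  1.4174  1.2907]
xyz [ -2.271 -14.041  -2.738] ang [-0.004  0.012 -1.237]
```

View pics/s16c.png

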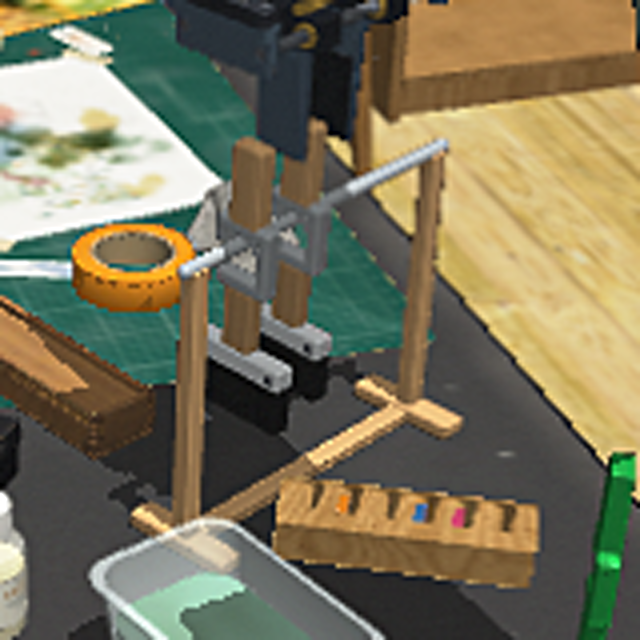

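Both hang well. The tub has been knocked aside towards the rail, so I'll re-measure it before the next dip. Next is the 50 mm scraper, in the block's rightmost slot.

move_arm --motion '[{"xyz":[0,0,-1],"angular":[0,0,0]},{"xyz":[0,-0.2,-2.2],"angular":[0,0,0]},{"xyz":[-0.2,-1.5,-2.74],"angular":[0,0,-0.2]},{"xyz":[-0.5,-3.2,-2.74],"angular":[0,0,-0.4]},{"xyz":[-0.8,-5,-2.74],"angular":[0,0,-0.6]},{"xyz":[-1.1,-6.8,-2.74],"angular":[0,0,-0.8]},{"xyz":[-1.4,-8.6,-2.74],"angular":[0,0,-1]},{"xyz":[-1.7,-10.4,-2.74],"angular":[0,0,-1.24]}]'

```text
t: 25.45
position: [0.5663, 0.1258, 0.3452]
eef_rot: [-3.138, -0.139, -0.002]
contact_force: [-0.2, -0.6, -0.2]
opening: 0.0341
```

```bash
python3 - <<'E'
from h import *
st()
go((.554,.234,.30),5)
snap("top","t17");crop("t17","t17c",280,170,540,350,3)
E
```

```text
t 25.45 p [0.5663 0.1258 0.3452] yaw 5.06 z [ 0.0012  0.0002 -1.    ] open 0.0341 F [-0.1683 -0.6431 -0.2273] q [ 0.1989  0.2787  1.2997 -0.0001  1.562   1.6813]
xyz [-0.093 -3.628  1.508] ang [-0.    -0.012  0.01 ]
```

View pics/t17c.png

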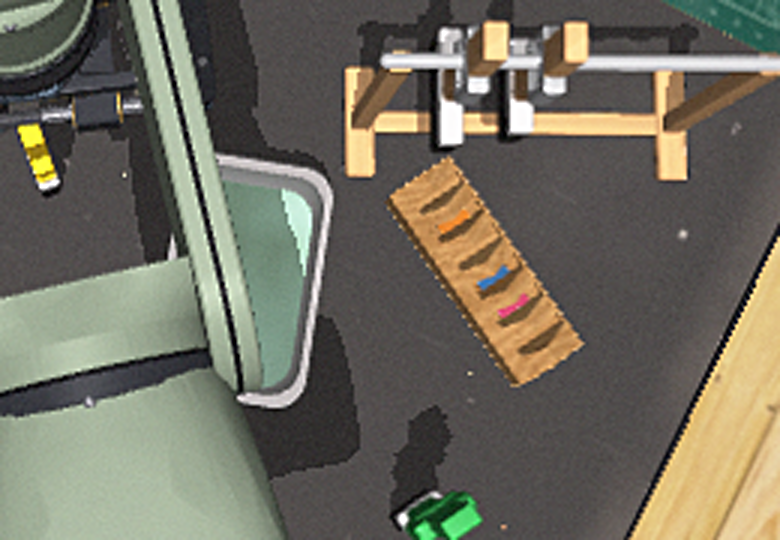

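move_arm --motion '[{"xyz":[-0.03,-1.3,0],"angular":[0,0,0]},{"xyz":[-0.09,-2.8,0],"angular":[0,0,0]},{"xyz":[-0.09,-3.6,0.3],"angular":[0,0,0]},{"xyz":[-0.09,-3.65,1.0],"angular":[0,0,0]},{"xyz":[-0.09,-3.65,1.5],"angular":[0,0,0]},{"xyz":[-0.09,-3.65,1.5],"angular":[0,0,0]},{"xyz":[-0.09,-3.65,1.5],"angular":[0,0,0]},{"xyz":[-0.09,-3.65,1.5],"angular":[0,0,0]}]'

```text
t: 26.5
position: [0.5549, 0.2328, 0.3007]
eef_rot: [-3.138, -0.137, -0.003]
contact_force: [-0.1, -0.1, -0.3]
opening: 0.0343
```

```bash
python3 - <<'E'
from h import *
st()
go((.554,.2345,.156),5)
snap("wrist","w18");crop("w18","w18c",220,120,540,360,2.5)
snap("top","t18");crop("t18","t18c",280,170,540,350,3)
snap("scene","s18");crop("s18","s18c",300,200,460,340,4)
E
```

```text
t 26.5 p [0.5549 0.2328 0.3007] yaw 4.99 z [ 0.0017  0.0006 -1.    ] open 0.0343 F [-0.1058 -0.0816 -0.2678] q [ 0.3781  0.3238  1.3428 -0.0001  1.4732  1.8619]
xyz [-0.032 -0.058  4.823] ang [-0.004 -0.017 -0.002]
```

View pics/w18c.png

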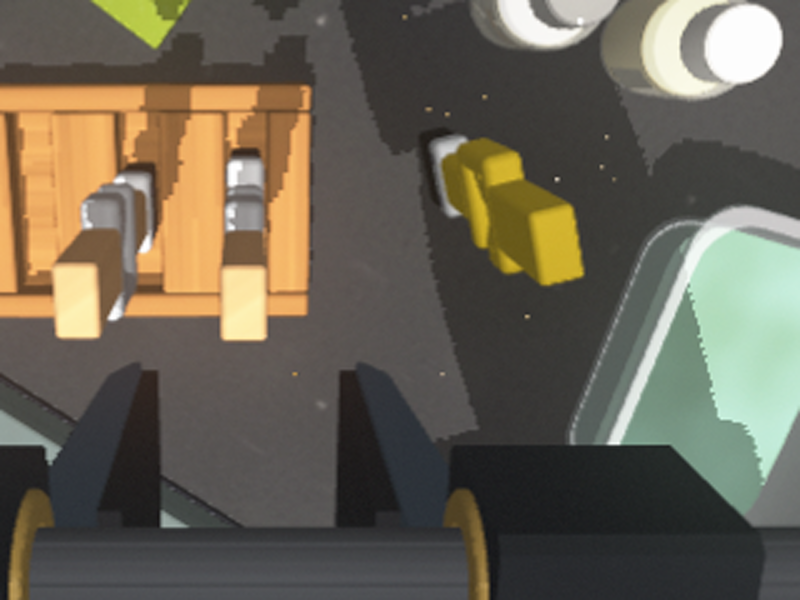

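View pics/t18c.png

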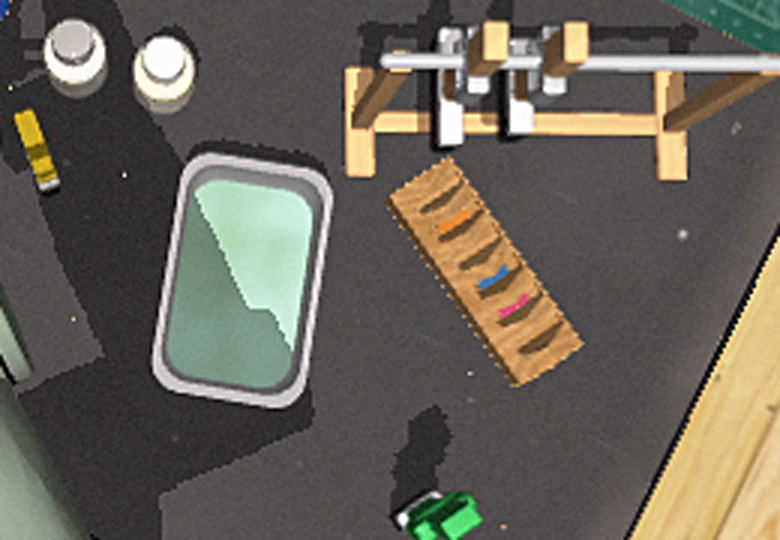

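View pics/s18c.png

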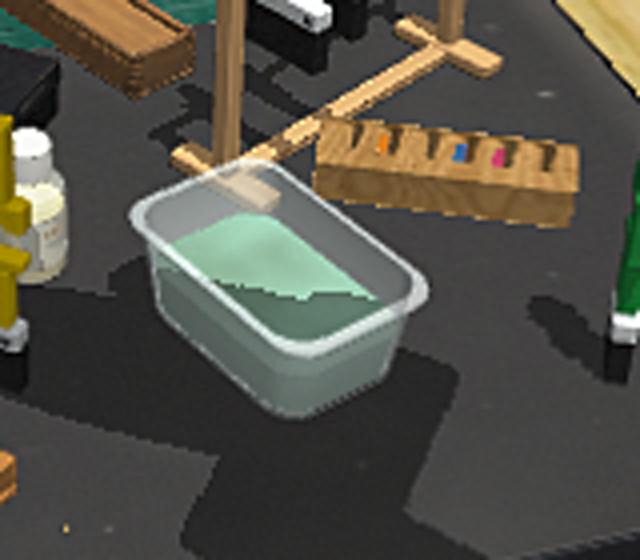

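```bash
python3 - <<'E'
from h import *
c=calibration("top")
T=lambda l,x0,y0,s:[(x0+(x+.5)/s-.5,y0+(y+.5)/s-.5) for x,y in l]
t=onz(c,T([(187,151),(335,177),(301,411),(152,387)],280,170,3),.068);print("tub",t,t.mean(0))
q=[(223,262),(267,262),(267,340),(221,340)]
print(onz(calibration("wrist"),T(q,220,120,2.5),.198).mean(0))
E
```

```text
tub [[ 0.5785  0.0352  0.068 ]
 [ 0.5564 -0.0698  0.068 ]
 [ 0.3915 -0.0383  0.068 ]
 [ 0.4112  0.0654  0.068 ]] [ 0.4844 -0.0019  0.068 ]
[0.5551 0.2344 0.198 ]
```

move_arm --motion '[{"xyz":[-0.03,-0.06,1],"angular":[0,0,0]},{"xyz":[-0.03,-0.06,2.2],"angular":[0,0,0]},{"xyz":[-0.03,-0.06,3.3],"angular":[0,0,0]},{"xyz":[-0.03,-0.06,4.2],"angular":[0,0,0]},{"xyz":[-0.03,-0.06,4.7],"angular":[0,0,0]},{"xyz":[-0.03,-0.06,4.82],"angular":[0,0,0]},{"xyz":[-0.03,-0.06,4.82],"angular":[0,0,0]},{"xyz":[-0.03,-0.06,4.82],"angular":[0,0,0]}]'

```text
t: 27.65
position: [0.554, 0.2349, 0.1563]
eef_rot: [-3.138, -0.138, -0.003]
contact_force: [0.4, 0.7, 0.3]
opening: 0.0342
```

move_arm --motion '[{"xyz":[0,0,0],"angular":[0,0,0]},{"xyz":[0,0,0],"angular":[0,0,0]},{"xyz":[0,0,0],"angular":[0,0,0]},{"xyz":[0,0,0],"angular":[0,0,0]},{"xyz":[0,0,0],"angular":[0,0,0]},{"xyz":[0,0,0],"angular":[0,0,0]},{"xyz":[0,0,0],"angular":[0,0,0]},{"xyz":[0,0,0],"angular":[0,0,0]}]' --claw 5

```text
t: 28.65
position: [0.5535, 0.2346, 0.1554]
eef_rot: [-3.139, -0.138, -0.001]
contact_force: [-0.9, 0.5, 4.1]
opening: 0.0138
```

```bash
python3 - <<'E'
from h import *
st()
E
```

```text
t 28.65 p [0.5535 0.2346 0.1554] yaw 5.02 z [ 0.0006  0.     -1.    ] open 0.0138 F [-0.9299  0.5005  4.1325] q [ 0.3819  0.4009  1.5927 -0.0002  1.1475  1.8652]
```

move_arm --motion '[{"xyz":[0,0,-0.5],"angular":[0,0,0]},{"xyz":[0,0,-1.8],"angular":[0,0,0]},{"xyz":[0,0,-3.4],"angular":[0,0,0]},{"xyz":[0,0,-5.2],"angular":[0,0,0]},{"xyz":[0,0,-6.8],"angular":[0,0,0]},{"xyz":[-0.5,0.8,-7.3],"angular":[0,0,0.2]},{"xyz":[-1.2,2.2,-7.3],"angular":[0,0,0.5]},{"xyz":[-1.9,4.0,-7.3],"angular":[0,0,0.8]}]'

```text
t: 29.65
position: [0.5064, 0.1095, 0.3744]
eef_rot: [3.142, 0.008, 0.0]
contact_force: [0.4, -1.4, -0.8]
opening: 0.0137
```

```bash
python3 - <<'E'
from h import *
st()
go((.484,-.002,.29),-2.4)
go((.484,-.002,.17),-2.4)
snap("top","t19");crop("t19","t19c",150,170,540,350,2)
E
```

```text
t 29.65 p [0.5064 0.1095 0.3744] yaw 0.28 z [ 0.0003 -0.     -1.    ] open 0.0137 F [ 0.376  -1.4243 -0.8075] q [ 0.1908  0.1704  1.3723 -0.0001  1.5986  1.7568]
xyz [-0.766  3.714  2.812] ang [ 0.    -0.003  0.446]
xyz [-0.767  3.713  6.812] ang [ 0.    -0.003  0.446]
```

View pics/t19c.png

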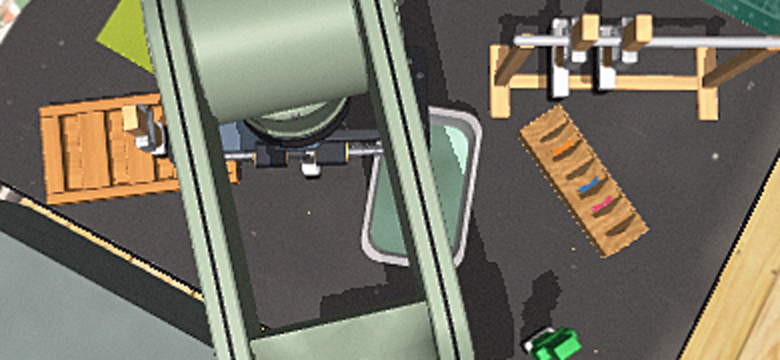

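move_arm --motion '[{"xyz":[-0.3,1.3,0],"angular":[0,0,0.2]},{"xyz":[-0.6,2.8,0],"angular":[0,0,0.44]},{"xyz":[-0.77,3.6,0.2],"angular":[0,0,0.44]},{"xyz":[-0.77,3.71,0.9],"angular":[0,0,0.44]},{"xyz":[-0.77,3.71,2.0],"angular":[0,0,0.44]},{"xyz":[-0.77,3.71,2.8],"angular":[0,0,0.44]},{"xyz":[-0.77,3.71,2.8],"angular":[0,0,0.44]},{"xyz":[-0.77,3.71,2.8],"angular":[0,0,0.44]}]'

```text
t: 30.7
position: [0.485, -0.0012, 0.2913]
eef_rot: [3.141, -0.066, 0.003]
contact_force: [-0.9, -0.0, -1.3]
opening: 0.0139
```

```bash
python3 - <<'E'
from h import *
st()
go((.484,-.002,.17),-2.4)
snap("scene","s20");crop("s20","s20c",300,150,480,330,3)
snap("wrist","w20")
E
```

```text
t 30.7 p [ 0.485  -0.0012  0.2913] yaw -2.41 z [ 0.0019 -0.     -1.    ] open 0.0139 F [-0.871  -0.0001 -1.3211] q [-0.0261  0.1332  1.6186 -0.      1.3879  1.5868]
xyz [-0.04   0.03   4.045] ang [-0.    -0.018 -0.002]
```

View pics/s20c.png

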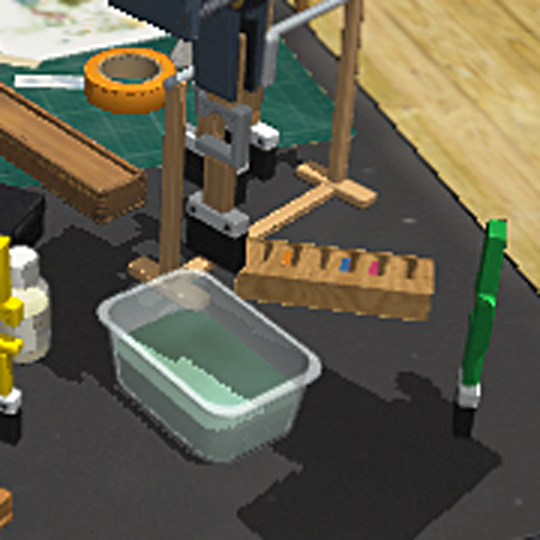

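View pics/w20.png

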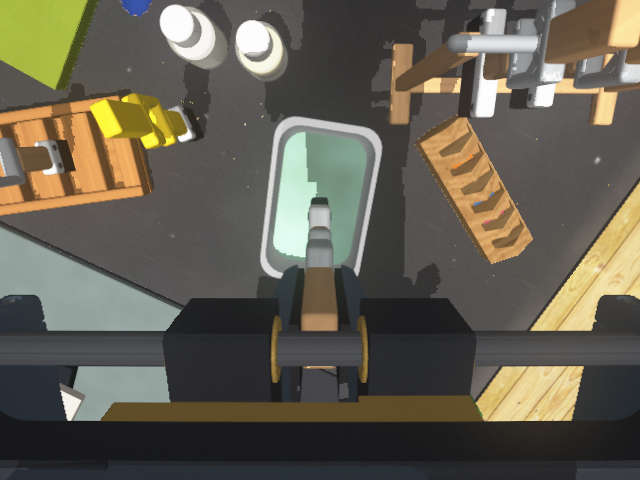

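move_arm --motion '[{"xyz":[-0.03,0.03,1],"angular":[0,0,0]},{"xyz":[-0.03,0.03,2.2],"angular":[0,0,0]},{"xyz":[-0.03,0.03,3.4],"angular":[0,0,0]},{"xyz":[-0.03,0.03,4],"angular":[0,0,0]},{"xyz":[-0.03,0.03,4.05],"angular":[0,0,0]},{"xyz":[-0.03,0.03,4.05],"angular":[0,0,0]},{"xyz":[-0.03,0.03,4.05],"angular":[0,0,0]},{"xyz":[-0.03,0.03,4.05],"angular":[0,0,0]}]'

```text
t: 31.8
position: [0.4839, -0.0021, 0.1695]
eef_rot: [3.141, -0.066, 0.003]
contact_force: [-0.4, -0.0, -1.1]
opening: 0.0138
```

```bash
python3 - <<'E'
from h import *
st()
go((*rl(-.11,-.024),.249),-2.4)
snap("scene","s21");crop("s21","s21c",300,150,480,330,3)
E
```

```text
t 31.8 p [ 0.4839 -0.0021  0.1695] yaw -2.42 z [ 0.0017 -0.0001 -1.    ] open 0.0138 F [-0.3787 -0.0013 -1.1213] q [-0.0281  0.2116  1.836  -0.0001  1.0923  1.585 ]
xyz [ 0.637  7.721 -2.65 ] ang [ 0.    -0.016 -0.004]
```

View pics/s21c.png

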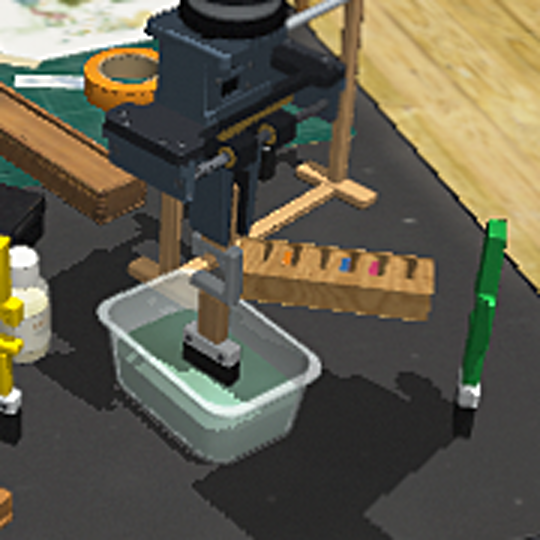

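move_arm --motion '[{"xyz":[0,0,-0.8],"angular":[0,0,0]},{"xyz":[0,0,-2],"angular":[0,0,0]},{"xyz":[0,0.5,-2.75],"angular":[0,0,0]},{"xyz":[0.1,2,-2.75],"angular":[0,0,0]},{"xyz":[0.2,3.8,-2.75],"angular":[0,0,0]},{"xyz":[0.4,5.7,-2.7],"angular":[0,0,0]},{"xyz":[0.6,7.3,-2.68],"angular":[0,0,0]},{"xyz":[0.64,7.72,-2.67],"angular":[0,0,0]}]'

```text
t: 32.85
position: [0.4928, -0.2369, 0.2485]
eef_rot: [3.14, -0.071, -0.0]
contact_force: [0.5, 0.3, -1.2]
opening: 0.0142
```

```bash
python3 - <<'E'
from h import *
st()
go((*rl(0,-.024),.249),-2.4)
snap("wrist","w22")
E
```

```text
t 32.85 p [ 0.4928 -0.2369  0.2485] yaw -2.6 z [-0.     -0.0005 -1.    ] open 0.0142 F [ 0.4963  0.2677 -1.2291] q [-0.4689  0.2548  1.569  -0.0005  1.3176  1.1474]
xyz [ 3.673 -0.098 -0.015] ang [ 0.005 -0.    -0.034]
```

View pics/w22.png

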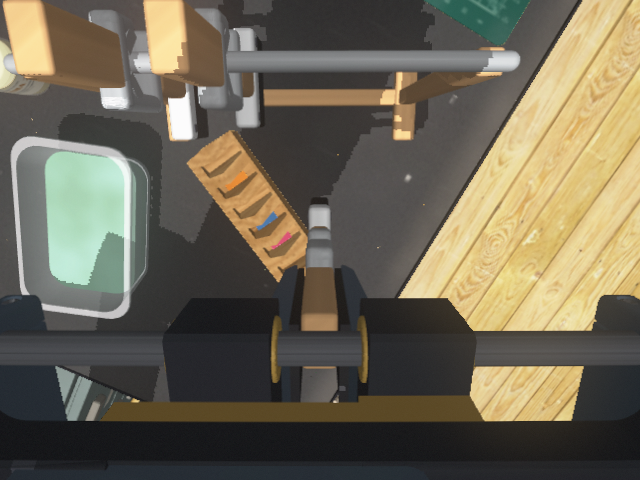

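move_arm --motion '[{"xyz":[0.4,-0.03,-0.02],"angular":[0,0,0]},{"xyz":[1.0,-0.05,-0.02],"angular":[0,0,0]},{"xyz":[1.6,-0.06,-0.02],"angular":[0,0,0]},{"xyz":[2.2,-0.07,-0.02],"angular":[0,0,0]},{"xyz":[2.7,-0.08,-0.02],"angular":[0,0,0]},{"xyz":[3.2,-0.08,-0.02],"angular":[0,0,0]},{"xyz":[3.6,-0.08,-0.02],"angular":[0,0,0]},{"xyz":[3.67,-0.08,-0.02],"angular":[0,0,0]}]'

```text
t: 33.9
position: [0.6036, -0.2364, 0.249]
eef_rot: [-3.141, 0.066, 0.001]
contact_force: [-1.5, -0.3, -1.2]
opening: 0.014
```

```bash
python3 - <<'E'
from h import *
st()
go((*rl(0,-.024),.2355),-2.4)
snap("scene","s23");crop("s23","s23c",310,110,470,270,4)
E
```

```text
t 33.9 p [ 0.6036 -0.2364  0.249 ] yaw -2.4 z [-0.0003  0.0001 -1.    ] open 0.014 F [-1.4755 -0.3016 -1.1725] q [-0.391   0.4207  1.3212 -0.      1.4001  1.2216]
xyz [-0.018  0.086  0.451] ang [-0.001  0.003  0.001]
```

View pics/s23c.png

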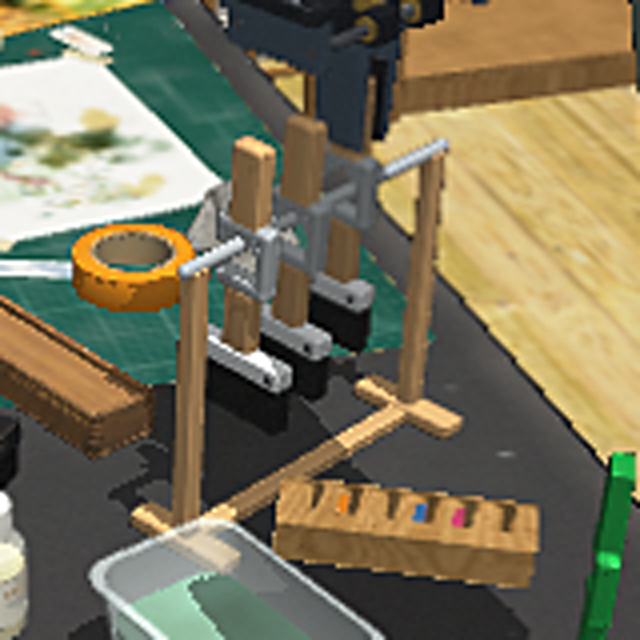

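move_arm --motion '[{"xyz":[0,0,0.1],"angular":[0,0,0]},{"xyz":[0,0,0.2],"angular":[0,0,0]},{"xyz":[0,0,0.3],"angular":[0,0,0]},{"xyz":[0,0,0.4],"angular":[0,0,0]},{"xyz":[0,0,0.45],"angular":[0,0,0]},{"xyz":[0,0,0.45],"angular":[0,0,0]},{"xyz":[0,0,0.45],"angular":[0,0,0]},{"xyz":[0,0,0.45],"angular":[0,0,0]}]'

```text
t: 34.95
position: [0.603, -0.2366, 0.236]
eef_rot: [3.141, -0.066, 0.0]
contact_force: [1.4, -1.0, -1.0]
opening: 0.0138
```

move_arm --motion '[{"xyz":[0,0,0],"angular":[0,0,0]},{"xyz":[0,0,0],"angular":[0,0,0]},{"xyz":[0,0,0],"angular":[0,0,0]},{"xyz":[0,0,0],"angular":[0,0,0]},{"xyz":[0,0,0],"angular":[0,0,0]},{"xyz":[0,0,0],"angular":[0,0,0]},{"xyz":[0,0,-0.3],"angular":[0,0,0]},{"xyz":[0,0,-0.9],"angular":[0,0,0]}]' --claw 34

```text
t: 35.95
position: [0.6027, -0.2365, 0.2629]
eef_rot: [-3.14, 0.066, 0.002]
contact_force: [0.6, -0.7, 0.3]
opening: 0.0337
```

```bash
python3 - <<'E'
from h import *
st()
go((.5498,.2848,.345),5)
snap("scene","s24");crop("s24","s24c",310,110,470,270,4)
E
```

```text
t 35.95 p [ 0.6027 -0.2365  0.2629] yaw -2.42 z [-0.0013  0.0004 -1.    ] open 0.0337 F [ 0.5884 -0.7283  0.3302] q [-0.3916  0.4146  1.2967 -0.0001  1.4316  1.2214]
xyz [ -2.498 -17.287  -2.726] ang [-0.004  0.012 -1.237]
```

View pics/s24c.png

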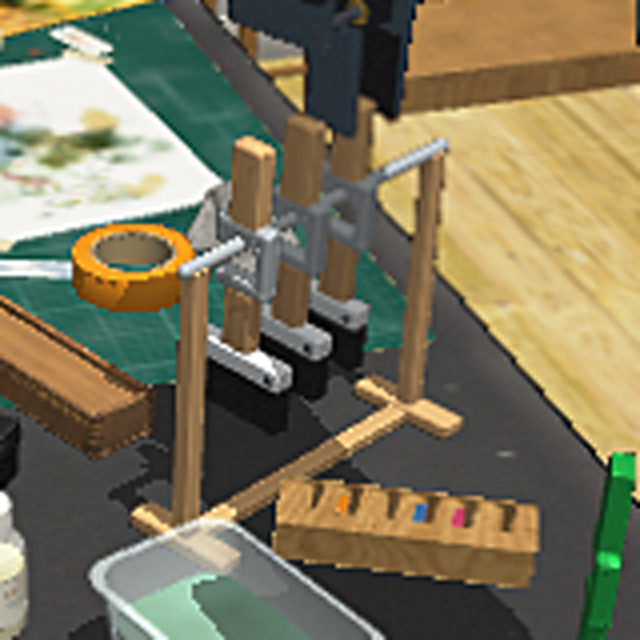

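Three are hanging. Now the 35 mm scraper.

move_arm --motion '[{"xyz":[0,0,-1],"angular":[0,0,0]},{"xyz":[0,-0.2,-2.2],"angular":[0,0,0]},{"xyz":[-0.2,-1.5,-2.74],"angular":[0,0,-0.2]},{"xyz":[-0.5,-3.2,-2.74],"angular":[0,0,-0.4]},{"xyz":[-0.8,-5,-2.74],"angular":[0,0,-0.6]},{"xyz":[-1.1,-6.8,-2.74],"angular":[0,0,-0.8]},{"xyz":[-1.4,-8.6,-2.74],"angular":[0,0,-1]},{"xyz":[-1.7,-10.4,-2.74],"angular":[0,0,-1.24]}]'

```text
t: 37.0
position: [0.5648, 0.079, 0.3456]
eef_rot: [-3.138, -0.139, -0.002]
contact_force: [-0.2, 0.3, -0.3]
opening: 0.034
```

```bash
python3 - <<'E'
from h import *
st()
go((.5498,.2848,.30),5)
E
```

```text
t 37.0 p [0.5648 0.079  0.3456] yaw 5.06 z [ 0.0013  0.0001 -1.    ] open 0.034 F [-0.2135  0.2813 -0.3165] q [ 0.1188  0.2617  1.3223 -0.0001  1.5563  1.6014]
xyz [ 0.104 -6.877  1.519] ang [ 0.    -0.013  0.01 ]
```

move_arm --motion '[{"xyz":[0.03,-1.4,0],"angular":[0,0,0]},{"xyz":[0.06,-3.1,0],"angular":[0,0,0]},{"xyz":[0.09,-4.9,0],"angular":[0,0,0]},{"xyz":[0.1,-6.3,0],"angular":[0,0,0]},{"xyz":[0.1,-6.88,0.5],"angular":[0,0,0]},{"xyz":[0.1,-6.9,1.3],"angular":[0,0,0]},{"xyz":[0.1,-6.9,1.5],"angular":[0,0,0]},{"xyz":[0.1,-6.9,1.5],"angular":[0,0,0]}]'

```text
t: 38.0
position: [0.5501, 0.2829, 0.2998]
eef_rot: [3.138, 0.136, -0.001]
contact_force: [-1.3, 0.0, 0.6]
opening: 0.034
```

```bash
python3 - <<'E'
from h import *
st()
go((.5498,.2848,.156),5)
snap("wrist","w25");crop("w25","w25c",220,120,540,360,2.5)
E
```

```text
t 38.0 p [0.5501 0.2829 0.2998] yaw 4.96 z [-0.0005 -0.0006 -1.    ] open 0.034 F [-1.3236  0.0499  0.6132] q [ 0.4566  0.3543  1.2999 -0.0004  1.4881  1.9408]
xyz [-0.003 -0.066  4.794] ang [ 0.006  0.005 -0.006]
```

View pics/w25c.png

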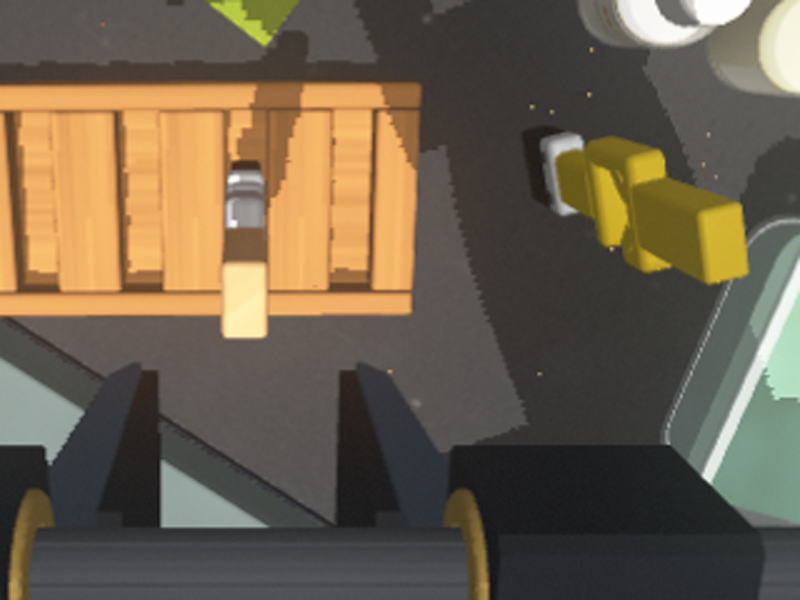

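move_arm --motion '[{"xyz":[0,-0.06,1],"angular":[0,0,0]},{"xyz":[0,-0.06,2.2],"angular":[0,0,0]},{"xyz":[0,-0.06,3.3],"angular":[0,0,0]},{"xyz":[0,-0.06,4.2],"angular":[0,0,0]},{"xyz":[0,-0.06,4.7],"angular":[0,0,0]},{"xyz":[0,-0.06,4.81],"angular":[0,0,0]},{"xyz":[0,-0.06,4.81],"angular":[0,0,0]},{"xyz":[0,-0.06,4.81],"angular":[0,0,0]}]'

```text
t: 39.05
position: [0.5506, 0.2858, 0.157]
eef_rot: [-3.138, -0.137, -0.004]
contact_force: [-0.2, 0.2, -0.4]
opening: 0.0341
```

move_arm --motion '[{"xyz":[0,0,0],"angular":[0,0,0]},{"xyz":[0,0,0],"angular":[0,0,0]},{"xyz":[0,0,0],"angular":[0,0,0]},{"xyz":[0,0,0],"angular":[0,0,0]},{"xyz":[0,0,0],"angular":[0,0,0]},{"xyz":[0,0,0],"angular":[0,0,0]},{"xyz":[0,0,0],"angular":[0,0,0]},{"xyz":[0,0,0],"angular":[0,0,0]}]' --claw 5

```text
t: 40.05
position: [0.55, 0.2856, 0.156]
eef_rot: [-3.138, -0.138, -0.001]
contact_force: [-1.1, -0.2, 3.6]
opening: 0.0141
```

```bash
python3 - <<'E'
from h import *
st()
snap("top","t26");crop("t26","t26c",150,170,540,350,2)
E
```

```text
t 40.05 p [0.55   0.2856 0.156 ] yaw 5.02 z [ 0.0004  0.0001 -1.    ] open 0.0141 F [-1.0962 -0.1925  3.6393] q [ 0.4605  0.4285  1.546  -0.0001  1.1668  1.9436]
```

View pics/t26c.png

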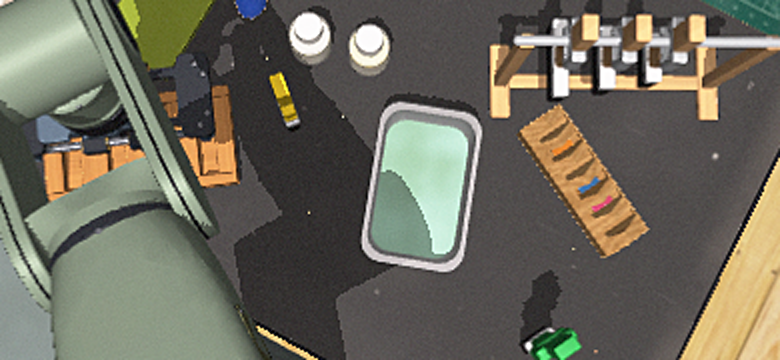

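move_arm --motion '[{"xyz":[0,0,-0.5],"angular":[0,0,0]},{"xyz":[0,0,-1.8],"angular":[0,0,0]},{"xyz":[0,0,-3.4],"angular":[0,0,0]},{"xyz":[0,0,-5.2],"angular":[0,0,0]},{"xyz":[0,0.1,-6.8],"angular":[0,0,0]},{"xyz":[-0.4,1.2,-7.3],"angular":[0,0,0.2]},{"xyz":[-1.0,2.8,-7.3],"angular":[0,0,0.5]},{"xyz":[-1.6,4.6,-7.3],"angular":[0,0,0.8]}]'

```text
t: 41.1
position: [0.5136, 0.1429, 0.3752]
eef_rot: [3.141, 0.007, 0.001]
contact_force: [0.8, -0.8, -1.9]
opening: 0.0137
```

```bash
python3 - <<'E'
from h import *
st()
go((.484,-.002,.29),-2.4)
E
```

```text
t 41.1 p [0.5136 0.1429 0.3752] yaw 0.24 z [ 0.0007 -0.0002 -1.    ] open 0.0137 F [ 0.7933 -0.8314 -1.9049] q [ 0.2499  0.1958  1.3385 -0.0003  1.6067  1.8166]
xyz [-1.009  4.824  2.84 ] ang [ 0.002 -0.007  0.44 ]
```

move_arm --motion '[{"xyz":[-0.3,1.4,0],"angular":[0,0,0.2]},{"xyz":[-0.7,3.2,0],"angular":[0,0,0.44]},{"xyz":[-0.95,4.5,0.1],"angular":[0,0,0.44]},{"xyz":[-1.0,4.82,0.7],"angular":[0,0,0.44]},{"xyz":[-1.0,4.83,1.8],"angular":[0,0,0.44]},{"xyz":[-1.0,4.83,2.8],"angular":[0,0,0.44]},{"xyz":[-1.0,4.83,2.8],"angular":[0,0,0.44]},{"xyz":[-1.0,4.83,2.8],"angular":[0,0,0.44]}]'

```text
t: 42.1
position: [0.4854, -0.0011, 0.2922]
eef_rot: [3.141, -0.066, 0.004]
contact_force: [-0.6, 0.3, 0.4]
opening: 0.0141
```

```bash
python3 - <<'E'
from h import *
st()
go((.484,-.002,.17),-2.4)
snap("scene","s27");crop("s27","s27c",300,150,480,330,3)
E
```

```text
t 42.1 p [ 0.4854 -0.0011  0.2922] yaw -2.41 z [ 0.0023 -0.0001 -1.    ] open 0.0141 F [-0.5855  0.3344  0.4131] q [-0.0259  0.1333  1.6164 -0.0001  1.3896  1.5871]
xyz [-0.056  0.032  4.073] ang [ 0.    -0.022 -0.002]
```

View pics/s27c.png

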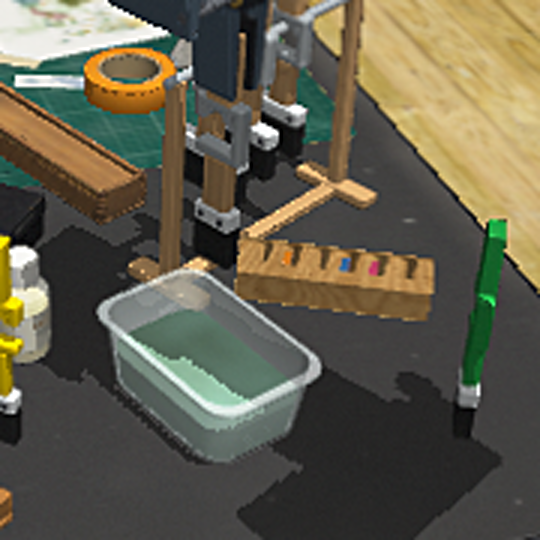

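move_arm --motion '[{"xyz":[-0.03,0.03,1],"angular":[0,0,0]},{"xyz":[-0.03,0.03,2.2],"angular":[0,0,0]},{"xyz":[-0.03,0.03,3.4],"angular":[0,0,0]},{"xyz":[-0.03,0.03,4],"angular":[0,0,0]},{"xyz":[-0.03,0.03,4.07],"angular":[0,0,0]},{"xyz":[-0.03,0.03,4.07],"angular":[0,0,0]},{"xyz":[-0.03,0.03,4.07],"angular":[0,0,0]},{"xyz":[-0.03,0.03,4.07],"angular":[0,0,0]}]'

```text
t: 43.15
position: [0.4842, -0.002, 0.1694]
eef_rot: [3.141, -0.066, 0.003]
contact_force: [0.0, 0.3, -1.4]
opening: 0.0138
```

```bash
python3 - <<'E'
from h import *
st()
go((*rl(-.11,-.072),.249),-2.4)
E
```

```text
t 43.15 p [ 0.4842 -0.002   0.1694] yaw -2.42 z [ 0.0017 -0.0001 -1.    ] open 0.0138 F [ 0.0407  0.3314 -1.4006] q [-0.0278  0.2121  1.8354 -0.0001  1.0924  1.5853]
xyz [ 0.627  9.326 -2.65 ] ang [ 0.001 -0.016 -0.004]
```

move_arm --motion '[{"xyz":[0,0,-0.8],"angular":[0,0,0]},{"xyz":[0,0,-2],"angular":[0,0,0]},{"xyz":[0,0.6,-2.75],"angular":[0,0,0]},{"xyz":[0.1,2.2,-2.75],"angular":[0,0,0]},{"xyz":[0.2,4.1,-2.75],"angular":[0,0,0]},{"xyz":[0.4,6,-2.7],"angular":[0,0,0]},{"xyz":[0.6,7.9,-2.68],"angular":[0,0,0]},{"xyz":[0.62,9.2,-2.67],"angular":[0,0,0]}]'

```text
t: 44.15
position: [0.4907, -0.2811, 0.2489]
eef_rot: [3.14, -0.069, 0.001]
contact_force: [0.0, 0.2, -0.4]
opening: 0.0139
```

```bash
python3 - <<'E'
from h import *
st()
go((*rl(0,-.072),.249),-2.4)
snap("wrist","w29")
E
```

```text
t 44.15 p [ 0.4907 -0.2811  0.2489] yaw -2.51 z [ 0.0006 -0.0007 -1.    ] open 0.0139 F [ 0.0108  0.1766 -0.3725] q [-0.5404  0.2844  1.5268 -0.0003  1.3295  1.0742]
xyz [ 3.682  0.034 -0.   ] ang [ 0.006 -0.006 -0.018]
```

View pics/w29.png

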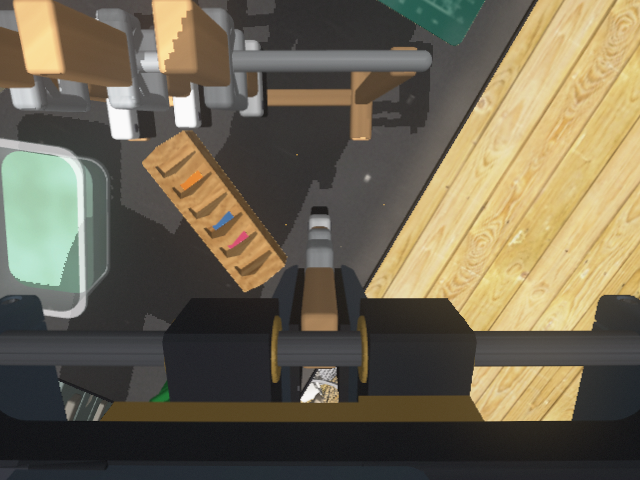

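move_arm --motion '[{"xyz":[0.4,0.02,0],"angular":[0,0,0]},{"xyz":[1.0,0.02,0],"angular":[0,0,0]},{"xyz":[1.6,0.02,0],"angular":[0,0,0]},{"xyz":[2.2,0.02,0],"angular":[0,0,0]},{"xyz":[2.7,0.02,0],"angular":[0,0,0]},{"xyz":[3.2,0.02,0],"angular":[0,0,0]},{"xyz":[3.6,0.02,0],"angular":[0,0,0]},{"xyz":[3.68,0.02,0],"angular":[0,0,0]}]'

```text
t: 45.2
position: [0.6016, -0.2837, 0.2484]
eef_rot: [-3.141, 0.066, 0.001]
contact_force: [-0.6, 0.8, 0.2]
opening: 0.0137
```

```bash
python3 - <<'E'
from h import *
st()
go((*rl(0,-.072),.236),-2.4)
snap("scene","s30");crop("s30","s30c",310,110,470,270,4)
E
```

```text
t 45.2 p [ 0.6016 -0.2837  0.2484] yaw -2.39 z [-0.0003  0.0001 -1.    ] open 0.0137 F [-0.5562  0.7545  0.2107] q [-0.4578  0.4493  1.2764 -0.0001  1.4162  1.1548]
xyz [-0.017  0.11   0.415] ang [-0.     0.003  0.001]
```

View pics/s30c.png

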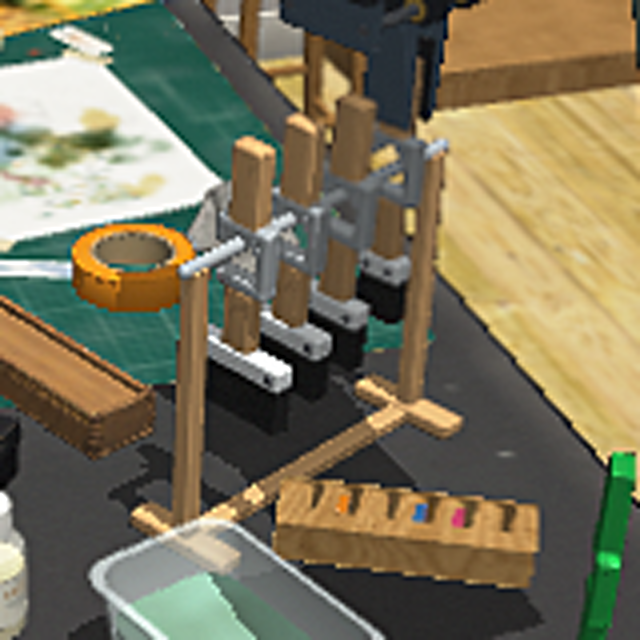

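move_arm --motion '[{"xyz":[0,0,0.1],"angular":[0,0,0]},{"xyz":[0,0,0.2],"angular":[0,0,0]},{"xyz":[0,0,0.3],"angular":[0,0,0]},{"xyz":[0,0,0.4],"angular":[0,0,0]},{"xyz":[0,0,0.43],"angular":[0,0,0]},{"xyz":[0,0,0.43],"angular":[0,0,0]},{"xyz":[0,0,0.43],"angular":[0,0,0]},{"xyz":[0,0,0.43],"angular":[0,0,0]}]'

```text
t: 46.25
position: [0.601, -0.2838, 0.236]
eef_rot: [3.141, -0.066, 0.0]
contact_force: [-0.3, -0.6, -0.0]
opening: 0.0139
```

move_arm --motion '[{"xyz":[0,0,0],"angular":[0,0,0]},{"xyz":[0,0,0],"angular":[0,0,0]},{"xyz":[0,0,0],"angular":[0,0,0]},{"xyz":[0,0,0],"angular":[0,0,0]},{"xyz":[0,0,0],"angular":[0,0,0]},{"xyz":[0,0,0],"angular":[0,0,0]},{"xyz":[0,0,-0.3],"angular":[0,0,0]},{"xyz":[0,0,-0.9],"angular":[0,0,0]}]' --claw 34

```text
t: 47.25
position: [0.6007, -0.2837, 0.2629]
eef_rot: [-3.14, 0.066, 0.002]
contact_force: [0.2, -0.3, 0.7]
opening: 0.034
```

move_arm --motion '[{"xyz":[0,0,-0.8],"angular":[0,0,0]},{"xyz":[0,0,-2],"angular":[0,0,0]},{"xyz":[0,0,-3.4],"angular":[0,0,0]},{"xyz":[-1,-0.5,-4.5],"angular":[0,0,0]},{"xyz":[-2.4,-1,-4.8],"angular":[0,0,0]},{"xyz":[-4,-2,-4.8],"angular":[0,0,0]},{"xyz":[-5,-3,-4.8],"angular":[0,0,0]},{"xyz":[-5,-3,-4.8],"angular":[0,0,0]}]'

```text
t: 48.25
position: [0.4531, -0.186, 0.4092]
eef_rot: [3.14, -0.064, 0.005]
contact_force: [0.7, -0.5, -0.1]
opening: 0.0341
```

```bash
python3 - <<'E'
from h import *
st()
snap("scene","s31");crop("s31","s31c",310,110,470,270,4)
snap("top","t31");snap("wrist","w31")
E
```

```text
t 48.25 p [ 0.4531 -0.186   0.4092] yaw -2.34 z [ 0.0034 -0.0013 -1.    ] open 0.0341 F [ 0.7052 -0.4735 -0.0768] q [-0.4131  0.1204  1.3493  0.0002  1.6683  1.1986]
```

View pics/s31c.png

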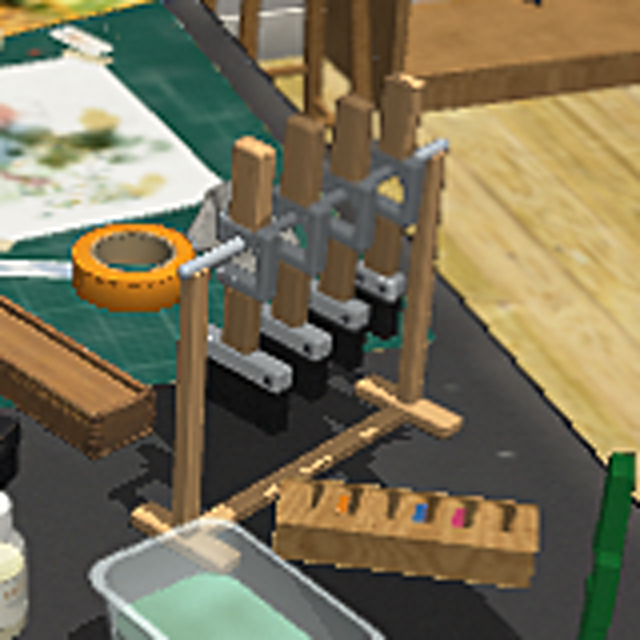

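View pics/t31.png

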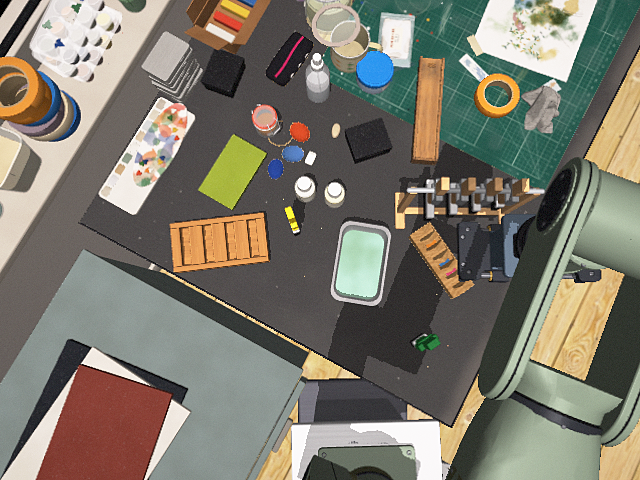

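View pics/w31.png

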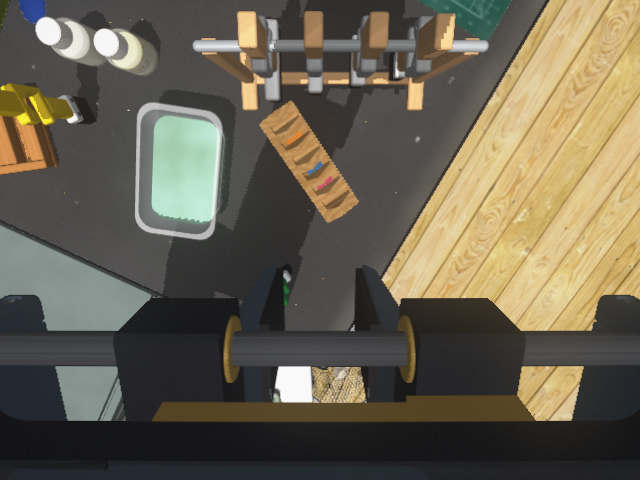

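move_arm --motion '[{"xyz":[0,0,0],"angular":[0,0,0]},{"xyz":[0,0,0],"angular":[0,0,0]},{"xyz":[0,0,0],"angular":[0,0,0]},{"xyz":[0,0,0],"angular":[0,0,0]},{"xyz":[0,0,0],"angular":[0,0,0]},{"xyz":[0,0,0],"angular":[0,0,0]},{"xyz":[0,0,0],"angular":[0,0,0]},{"xyz":[0,0,0],"angular":[0,0,0]}]'

```text
t: 49.4
position: [0.4549, -0.1875, 0.4069]
eef_rot: [3.141, -0.066, 0.0]
contact_force: [0.5, -0.2, -0.1]
opening: 0.0338
```

```bash
python3 - <<'E'
from h import *
st()
c=snap("scene","s32");snap("wrist","w32");cw=calibration("wrist");crop("w32","w32c",180,0,500,120,2.5)
a=cv2.imread("pics/s31.png").astype(int);b=cv2.imread("pics/s32.png").astype(int)
d=np.abs(a-b).max(2)[120:260,350:425];print("moved px",(d>40).sum())
for y in [.072,.024,-.024,-.072]:
    print((proj(cw,[*rl(0,y),.277])[0]-[180,0])*2.5, (proj(c,[*rl(0,y),.277])[0]-[310,110])*4)
E
```

```text
t 49.4 p [ 0.4549 -0.1875  0.4069] yaw -2.42 z [ 0.     -0.0001 -1.    ] open 0.0338 F [ 0.4952 -0.1576 -0.1228] q [-0.4143  0.126   1.3483 -0.0001  1.6673  1.1987]
moved px 40
[168.4401  65.1591] [250.1643 144.1492]
[338.2196  64.8092] [302.7943 120.0581]
[507.9788  64.9008] [353.2572  97.0023]
[677.301   65.4338] [401.6641  74.9263]
```

View pics/w32c.png

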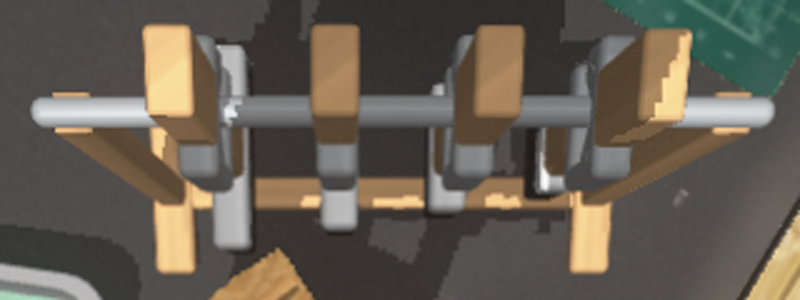

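```bash
python3 - <<'E'
from station import *
print(hand_in())
E
```

```text
the job is handed in; nothing more can be done
None
```

I rinsed all four scrapers in the tub and hung them on the rod in order: 80, 65, 50, then 35 mm. The job was handed in at about 49 s. The station gives no verdict, so what follows rests on my own checks.

- **Dipping:** each blade edge was held about 21–24 mm above the tub's underside for roughly half a second. After the second hanging the tub was knocked about 5 cm, so I re-measured its position before dipping the last two.
- **Hanging:** in the last wrist and scene pictures the rod runs through all four rings. The tops of the grips appear within a few pixels of where upright hanging scrapers should be.
- **At the end:** the tub stands upright, and the bottles and black box look unmoved. The gripper was open, well clear of everything, and felt no contact force.
- **Unresolved:** comparing the last two scene pictures around the rail, 40 pixels changed. I took this for the arm's shifting shadow, as the scrapers looked to be in the same place, but I did not check it further.

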